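# Lid a cup box and snap its four clips crosswise

## Task

Take the blue lid off its sloped stand, set it squarely on the white box of cups with all its clips open, and snap the four clips fully down over the rim crosswise: first two at diagonally opposite corners while the other two are still open, then the remaining two. Leave the siphon, the shaker and the tamper standing where they are.

Things in the scene. Friction and masses are not known exactly. Their poses are not given: they have to be found in the camera images.
- cup_box: open white plastic box for carrying cups, two white cups packed inside. It is fixed to the worktop and does not move. Body 170 mm long (its x) by 120 mm wide (its y), 80 mm high, walls 4 mm (opening 162 x 112 mm); round its top runs a flange 180 x 130 mm, 8 mm thick. Origin: centre of its underside, on the worktop; z up.
- box_rim (a point): centre of the box's mouth at the height of the rim's top face (80 mm above the worktop), axes as cup_box.
- lid_stand: grey fixed sloped stand on which the lid lies at the start: a plate 165 x 90 mm that rises roughly away from the robot along the stand's x at 26 degrees to the worktop, on a base, highest point about 108 mm, with a small stop at the low end. Origin: centre of its base, on the worktop.
- lid: blue lid, 0.35 kg: plate 180 (x) x 130 (y) x 8 mm; below it a plug 154 x 104 x 9 mm deep for the box's opening; on top a central upright grip fin 12 mm thick (x), 70 mm long (y), up to z = 42 mm. Origin: centre of the plate's underside, the face that rests on the rim; z out of the top. At the start it lies on the stand, x up the slope, so z leans 26 degrees toward the robot. Fits the box either way round.
- cream_siphon: loose bystander: pale steel cream siphon, body 68 mm thick, 294 mm tall with a nozzle at the top. Stands beyond the left long side of the box. Origin: centre of its underside (the axis of its body lies 16 mm from it along its y).
- cocoa_shaker: loose bystander: pale round shaker 64 mm across, 110 mm tall, standing beyond the left long side of the box. Origin: centre of its underside.
- tamper: loose bystander: coffee tamper with a steel foot 58 mm across and a brown wooden knob, 99 mm tall, standing to the right of the lid stand. Origin: centre of its underside.
- clip_a (a joint): grey clip at the lid's (+x, +y) corner, diagonally opposite clip_c. Hinge line along lid x, centred at x, y = (+52, +69) mm, z = 5 mm. 0 = open (flap juts outward, 0.43 rad above the lid's plane), 2.0 = shut (hangs straight down over the rim). Flap 44 mm wide, 4 mm thick, 36 mm long. A spring holds it open; pressed past about 1.0 rad (3 N at the tab) it snaps shut and holds.
- clip_a_tab (a point): point on clip_a's flap, 24 mm from its hinge line, in the middle of its width: where to press. It moves with the clip.
- clip_b (a joint): grey clip at the lid's (+x, -y) corner, diagonally opposite clip_d. Hinge line along lid x, centred at x, y = (+52, -69) mm, z = 5 mm. 0 = open (flap juts outward, 0.43 rad above the lid's plane), 2.0 = shut (hangs straight down over the rim). Flap 44 mm wide, 4 mm thick, 36 mm long. A spring holds it open; pressed past about 1.0 rad (3 N at the tab) it snaps shut and holds.
- clip_b_tab (a point): point on clip_b's flap, 24 mm from its hinge line, in the middle of its width: where to press. It moves with the clip.
- clip_c (a joint): grey clip at the lid's (-x, -y) corner, diagonally opposite clip_a. Hinge line along lid x, centred at x, y = (-52, -69) mm, z = 5 mm. 0 = open (flap juts outward, 0.43 rad above the lid's plane), 2.0 = shut (hangs straight down over the rim). Flap 44 mm wide, 4 mm thick, 36 mm long. A spring holds it open; pressed past about 1.0 rad (3 N at the tab) it snaps shut and holds.
- clip_c_tab (a point): point on clip_c's flap, 24 mm from its hinge line, in the middle of its width: where to press. It moves with the clip.
- clip_d (a joint): grey clip at the lid's (-x, +y) corner, diagonally opposite clip_b. Hinge line along lid x, centred at x, y = (-52, +69) mm, z = 5 mm. 0 = open (flap juts outward, 0.43 rad above the lid's plane), 2.0 = shut (hangs straight down over the rim). Flap 44 mm wide, 4 mm thick, 36 mm long. A spring holds it open; pressed past about 1.0 rad (3 N at the tab) it snaps shut and holds.
- clip_d_tab (a point): point on clip_d's flap, 24 mm from its hinge line, in the middle of its width: where to press. It moves with the clip.

How it is judged:
By the outcome, as a careful person would: the job done as asked, in the order asked, and still so for the second after the job is handed in, with the robot touching nothing.
It also fails if it takes over 64 s, if anything falls off the work surface, if the arm or the gripper's body presses on something with over 40 N, if the wrist force passes 120 N, or if a joint passes its speed limit or range.

## Robot

A 7-joint arm with a two-finger parallel gripper is mounted at the origin on a cart in front of the work surface, level with it; the furniture and walls round the work are solid. World frame = base frame: x ahead of the robot, y to its left, z up, the work surface at z = 0. Lengths are in mm, angles in degrees, forces in N, time in s.
With the tool pointing down it reaches from about 425 to 975 mm from the base axis. Payload 16.7 kg.
Tool frame: the origin (TCP) lies at the very end of the fingers, on their centre line; the grasp point (between the pads) lies 19 mm behind it (robot.tcp_to_grasp is the distance from the TCP to the grasp point, in mm); z points along the fingers, y is the direction in which the jaws open and shut (so a half turn about z gives the same grasp; the last joint's range is limited). The gripper opens to 85 mm and grips with 20 to 120 N. Pads are 22 mm wide; open, the fingers measure 114 mm over their backs; the gripper's body (76 mm by 85 mm) begins 54 mm behind the grasp point. The pads swing forward as they close: fully open they stand 13 mm farther back than shut.
Start: joints at [-81.904, 24.414, 4.234, 92.017, -1.954, 63.644, -3.845], TCP at [193.541, 646.621, 231.302] pointing down, gripper open.
Joint ranges: [-163.25, 163.25], [-28.42, 122.38], [-70.27, 78.77], [12.13, 141.07], [-58.53, 238.53], [9.26, 117.41], [-156.51, 156.51]. Speed limits (degrees/s): [108.29, 108.29, 136.94, 136.94, 172.46, 172.46, 172.46].

## Interface

Orientations are given as [roll, pitch, yaw] about the fixed x, y, z axes, in that order (R = Rz(yaw) Ry(pitch) Rx(roll)).
In Python, from cell import robot gives the robot as it stands. The module is installed in compiled form; this text tells all that it offers.
- The arm moves only by the tool carry_out, never from a script. Its argument "motion" is text: rows parted by semicolons, each of 7 numbers parted by spaces: the finger opening in mm, from 0 to 85.4, then the shift along the tool's x, y, z as a fraction of full scale, then the turn, a rotation vector about the tool's x, y, z as a fraction of full scale. In form: fingers x y z rx ry rz; .... A call has 1 to 8 rows; each row shifts and turns the pose as measured when the row begins, along the tool's axes as they then stand; what a row does not reach is not made up. Full scale, the value 1, is 40 mm for a shift and 5 degrees for a turn. A row lasts 1/12 s, in which the tool goes at most 41.7 mm and 7.16 degrees, less where a joint would pass 70% of its speed; a pose out of reach is approached as far as the arm can. A call with a number of a shift or a turn outside -1 to 1 is refused whole. A call with a gripper value outside its range is refused whole. The fingers move at their own pace and stop on an object; the grip force is fixed at half the most. Time passes only in rows, so rows that do not move let the fingers close. It gives the time, the measured TCP pose, the force and the opening at its end, in the units of the state.
- robot.observe(): the state, without advancing time (a new reading comes with each control period).
- robot.read_camera(name): name is "scene" or "top"; returns the picture (400x640x3 uint8, red, green, blue); there is no depth.
- robot.camera_model(name): a dict with "K" (3x3 intrinsics, pixels), "R" (3x3) and "t" (3): a world point X has camera coordinates R X + t. Camera axes: x right, y down, z forward; pixel columns grow to the right and rows downward; lengths in mm; the calibration is good to about 2 mm. A picture is of the moment at which its call begins. camera_model takes no time and is no camera call.
- robot.close_job(): hands the job in, once; it reports no verdict.
The state is a dict: "t": time; "qpos": joint angles; "dq": joint speeds; "joint_efforts": joint torques, N m; "ee_pos": TCP position; "ee_rot": TCP orientation; "ft_force": force on the tool from outside, world axes, zero at the start; "ft_torque": the same for the moment, N m; "opening": finger opening in mm.
Only numpy, scipy, OpenCV 4.12 (cv2) and the standard library are available. Lean on these libraries where they do the work, as an engineer would, in place of code of your own. Each camera call takes 0.05 s, during which the arm holds its last target.

## Working session

There is one attempt and no reset: what is moved stays moved. The work goes in short steps, Python scripts to look and compute and a tool call to move; the robot and the scene stay as the last step left them, time stands still between calls to the robot, and variables do not carry over. Pictures are saved under pics/ and viewed, and the job is handed in when it is done.

Besides the shell and the picture viewer there is one more tool, called after ">>>" as name(argument=value, ...), one argument or row to a line, values as JSON. carry_out: Moves the arm, as the interface text tells. Its arguments: {"type":"object","properties":{"motion":{"type":"string"}},"required":["motion"]}

```bash
mkdir -p pics; ls; python3 - <<'E'
from cell import robot
import cv2, numpy as np
for n in ("scene","top"):
    im=robot.read_camera(n); cv2.imwrite(f"pics/{n}0.png",im[:,:,::-1])
    m=robot.camera_model(n); print(n,np.round(m["K"],1).tolist(),np.round(m["R"],4).tolist(),np.round(m["t"],1).tolist())
s=robot.observe(); print({k:np.round(v,2).tolist() for k,v in s.items()})
E
```

```text
pics
scene [[457.0, 0.0, 317.5], [0.0, 457.0, 196.4], [0.0, 0.0, 1.0]] [[-0.6907, -0.7231, 0.0081], [-0.4315, 0.4032, -0.807], [0.5803, -0.5609, -0.5905]] [369.3, 273.5, 1822.5]
top [[459.5, 0.0, 326.0], [0.0, 459.5, 199.8], [0.0, 0.0, 1.0]] [[0.0229, -0.9997, 0.0072], [-0.9881, -0.0237, -0.152], [0.1522, -0.0036, -0.9883]] [12.5, 520.9, 1600.7]
{'t': 0.1, 'qpos': [-81.9, 24.45, 4.23, 92.05, -1.95, 63.64, -3.85], 'dq': [-0.01, -0.18, -0.07, -0.12, -0.05, -0.03, 0.04], 'joint_efforts': [0.01, -95.15, 3.77, -46.44, 0.02, 0.01, -0.0], 'ee_pos': [193.48, 646.29, 230.67], 'ee_rot': [-179.93, 0.01, 163.33], 'ft_force': [0.66, -0.6, -0.19], 'ft_torque': [-0.03, -0.02, -0.05], 'opening': 85.57}
```

View pics/scene0.png

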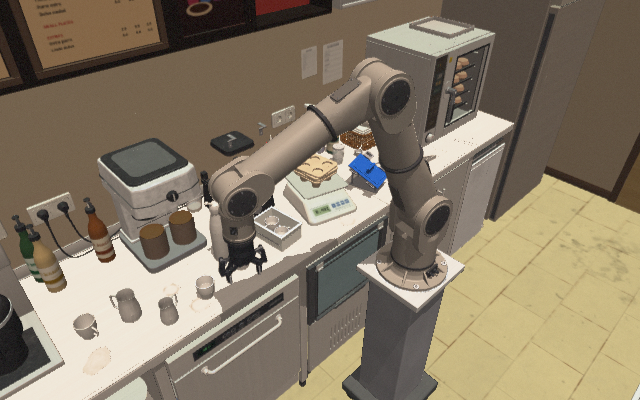

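View pics/top0.png

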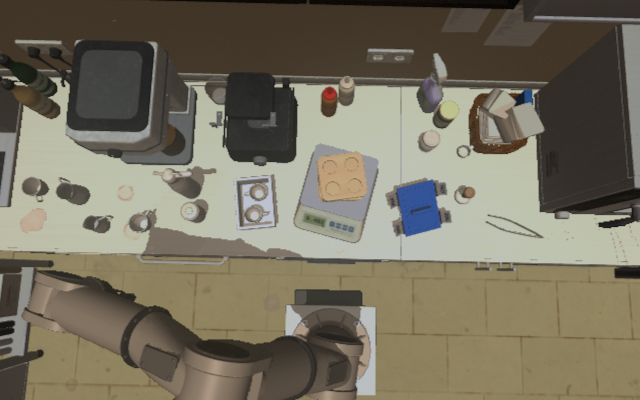

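The top view shows the box at about (256,203), the lid on its stand at about (419,208), the shaker at (191,211), the siphon at (180,180) and the tamper at (466,194). A scale with a tray sits between the lid and the box at about (337,193). I'll zoom in.

```bash
python3 - <<'E'
import cv2
im=cv2.imread("pics/top0.png")
cv2.imwrite("pics/c1.png",cv2.resize(im[165:245,225:325],None,fx=7,fy=7,interpolation=cv2.INTER_CUBIC))
cv2.imwrite("pics/c2.png",cv2.resize(im[165:245,380:480],None,fx=7,fy=7,interpolation=cv2.INTER_CUBIC))
im=cv2.imread("pics/scene0.png")
cv2.imwrite("pics/c3.png",cv2.resize(im[120:260,190:400],None,fx=3.8,fy=3.8,interpolation=cv2.INTER_CUBIC))
E
```

```text
(no output)
```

View pics/c1.png

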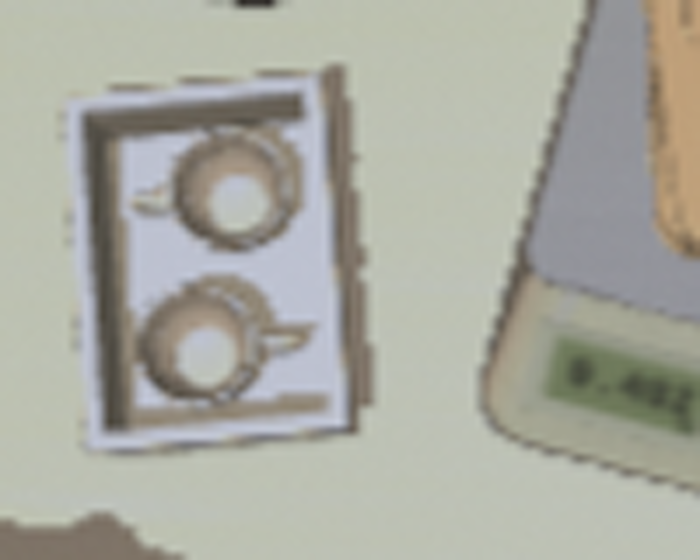

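View pics/c2.png

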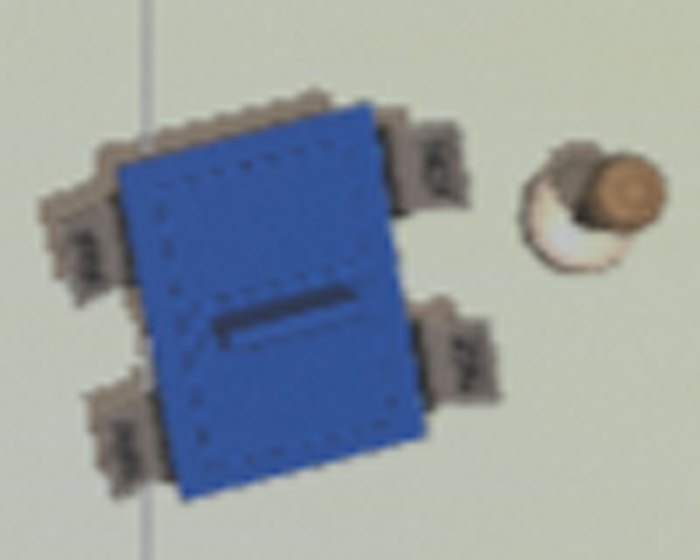

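View pics/c3.png

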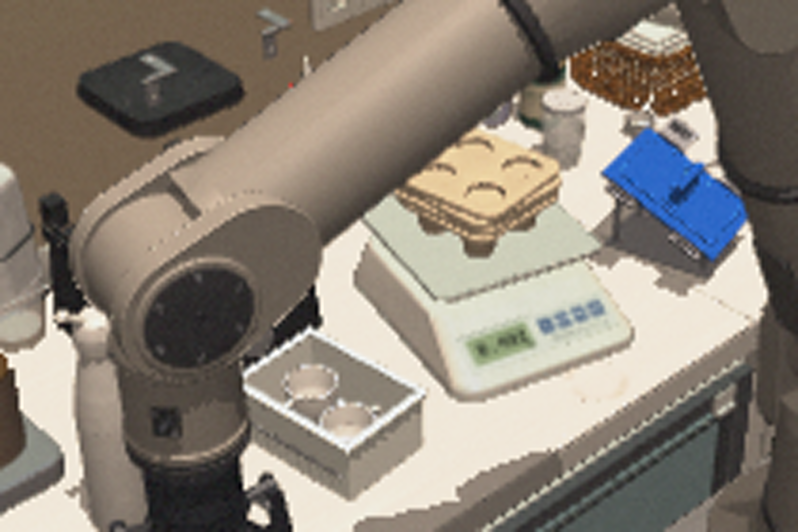

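```bash
cat > h.py <<'E'
import numpy as np, cv2
from scipy.optimize import least_squares
from scipy.spatial.transform import Rotation as Ro
from cell import robot
CM={n:robot.camera_model(n) for n in("scene","top")}
def proj(n,X):
    m=CM[n]; c=(m["R"]@np.atleast_2d(X).T).T+m["t"]; p=(m["K"]@c.T).T; return p[:,:2]/p[:,2:]
def ray(n,uv,z):
    m=CM[n]; d=m["R"].T@np.linalg.inv(m["K"])@np.array([*uv,1.]); o=-m["R"].T@m["t"]
    return o+d*(z-o[2])/d[2]
def snap(n,name):
    im=robot.read_camera(n)[:,:,::-1].copy(); cv2.imwrite(f"pics/{name}.png",im); return im
def quad_from_mask(mask):
    cs,_=cv2.findContours(mask,cv2.RETR_EXTERNAL,cv2.CHAIN_APPROX_NONE); c=max(cs,key=cv2.contourArea)
    return c[:,0,:].astype(float)
def lines_quad(c,q0):
    L=[]
    for i in range(4):
        a,b=q0[i],q0[(i+1)%4]; d=(b-a)/np.linalg.norm(b-a); n=np.array([-d[1],d[0]])
        s=(c-a)@d/np.linalg.norm(b-a); e=(c-a)@n; k=(abs(e)<2.)&(s>.1)&(s<.9)
        vx,vy,x,y=cv2.fitLine(c[k].astype(np.float32),cv2.DIST_HUBER,0,.01,.01).ravel(); L.append(np.cross([x,y,1],[x+vx,y+vy,1]))
    Q=[]
    for i in range(4):
        p=np.cross(L[i-1],L[i]); Q.append(p[:2]/p[2])
    return np.array(Q)
def rect(hx,hy,z): return np.array([[hx,hy,z],[hx,-hy,z],[-hx,-hy,z],[-hx,hy,z]],float) # TL TR BR BL in top view
E
cat > f.py <<'E'
from h import *
im=cv2.imread("pics/top0.png"); f=lambda a,o:(np.array(a,float)+.5)/7-.5+np.array(o)
qb=f([(68,102),(320,75),(353,430),(90,450)],(225,165))
ql=f([(120,167),(370,103),(427,437),(183,500)],(380,165))
hsv=cv2.cvtColor(im,cv2.COLOR_BGR2HSV)
m=((hsv[:,:,0]>100)&(hsv[:,:,0]<125)&(hsv[:,:,1]>110)).astype(np.uint8)*255; m[:, :370]=0; m[:,480:]=0
sub=cv2.resize(m,None,fx=4,fy=4,interpolation=cv2.INTER_LINEAR); sub=(sub>127).astype(np.uint8)
c=(quad_from_mask(sub)+.5)/4-.5
q2=lines_quad(c,ql); print("lid quad hand",ql.round(1).tolist(),"fit",q2.round(1).tolist())
print("box rim rays",[ray("top",u,80).round(1).tolist() for u in qb])
r=least_squares(lambda p:(proj("top",Ro.from_euler("z",p[2],degrees=True).apply(rect(90,65,80))+[p[0],p[1],0])-qb).ravel(),[520,240,0])
print("box",r.x.round(1),r.fun.round(2))
def lidR(yaw,tilt=26): return Ro.from_euler("z",yaw,degrees=True)*Ro.from_euler("y",-tilt,degrees=True)
r2=least_squares(lambda p:(proj("top",lidR(p[3]).apply(rect(90,65,8))+p[:3])-q2).ravel(),[500,-310,70,10])
print("lid",r2.x.round(1),r2.fun.round(2))
# scene: blue contour overlay
def draw(n,src,out,polys,crop,k):
    I=cv2.imread(src); x0,x1,y0,y1=crop; I=cv2.resize(I[y0:y1,x0:x1],None,fx=k,fy=k,interpolation=cv2.INTER_CUBIC)
    for P in polys:
        p=((proj(n,P)-[x0,y0]+.5)*k-.5); cv2.polylines(I,[np.round(p*8).astype(int)],True,(0,0,255),1,cv2.LINE_AA,3)
    cv2.imwrite(out,I)
R=lidR(r2.x[3]); fin=np.array([[6,35,42],[6,-35,42],[-6,-35,42],[-6,35,42]],float)
P=[Ro.from_euler("z",r.x[2],degrees=True).apply(rect(90,65,80))+[r.x[0],r.x[1],0],R.apply(rect(90,65,8))+r2.x[:3],R.apply(fin)+r2.x[:3]]
draw("top","pics/top0.png","pics/o1.png",P,(225,325,165,245),7);draw("top","pics/top0.png","pics/o2.png",P,(380,480,165,245),7)
draw("scene","pics/scene0.png","pics/o3.png",P,(230,400,140,260),4.6)
print("shaker top",ray("top",(190.5,211),110).round(0),"siphon base",ray("top",(188,190),0).round(0),"nozzle", ray("top",(175,176),270).round(0),"tamper",ray("top",(462.5,196.5),5).round(0))
E
python3 f.py
```

```text
lid quad hand [[396.7, 188.4], [432.4, 179.3], [440.6, 227.0], [405.7, 236.0]] fit [[396.2, 188.8], [432.6, 179.2], [440.3, 226.5], [405.3, 235.8]]
box rim rays [[579.6, 347.4, 80.0], [596.4, 222.1, 80.0], [418.5, 198.5, 80.0], [405.6, 327.3, 80.0]]
box [500.1 273.8   6.9] [-0.49 -0.57  0.56 -0.23  0.02 -0.02 -0.08  0.79]
lid [ 498.5 -300.1   58.9   16.1] [ 0.11 -0.14 -0.15  0.01 -0.02  0.06  0.07  0.08]
shaker top [460. 484. 110.] siphon base [551. 530.   0.] nozzle [548. 492. 270.] tamper [ 550. -475.    5.]
```

View pics/o1.png

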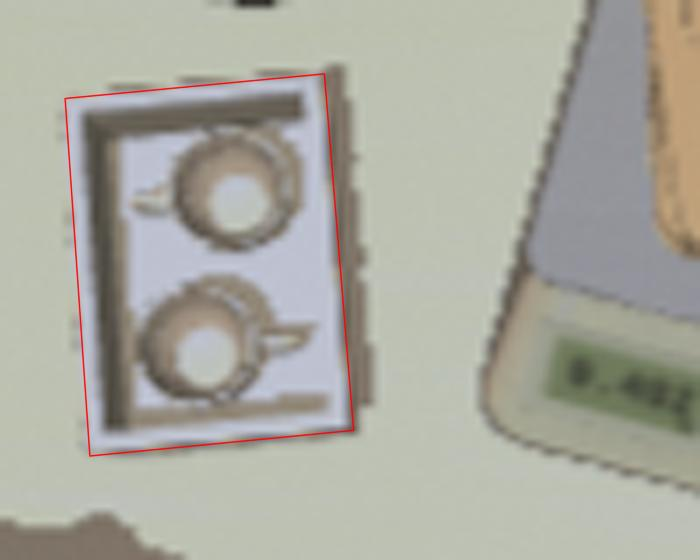

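View pics/o2.png

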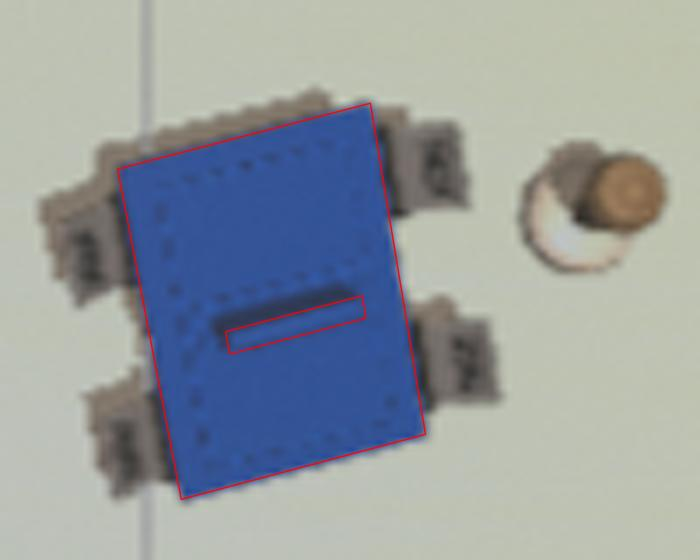

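View pics/o3.png

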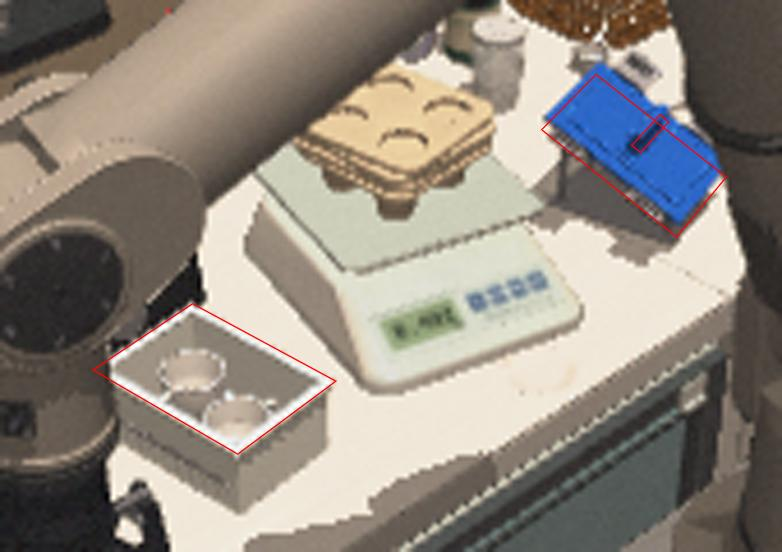

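```bash
python3 - <<'E'
import cv2
im=cv2.imread("pics/scene0.png")
cv2.imwrite("pics/d1.png",cv2.resize(im[200:255,245:310],None,fx=11,fy=11,interpolation=cv2.INTER_NEAREST))
cv2.imwrite("pics/d2.png",cv2.resize(im[145:200,335:400],None,fx=11,fy=11,interpolation=cv2.INTER_NEAREST))
im=cv2.imread("pics/top0.png")
cv2.imwrite("pics/d3.png",cv2.resize(im[170:235,230:285],None,fx=9,fy=9,interpolation=cv2.INTER_NEAREST))
E
```

```text
(no output)
```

View pics/d1.png

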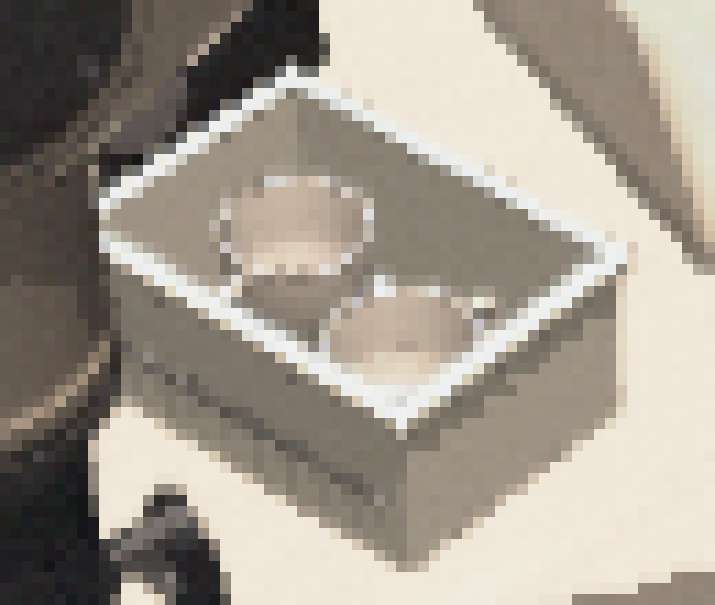

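View pics/d2.png

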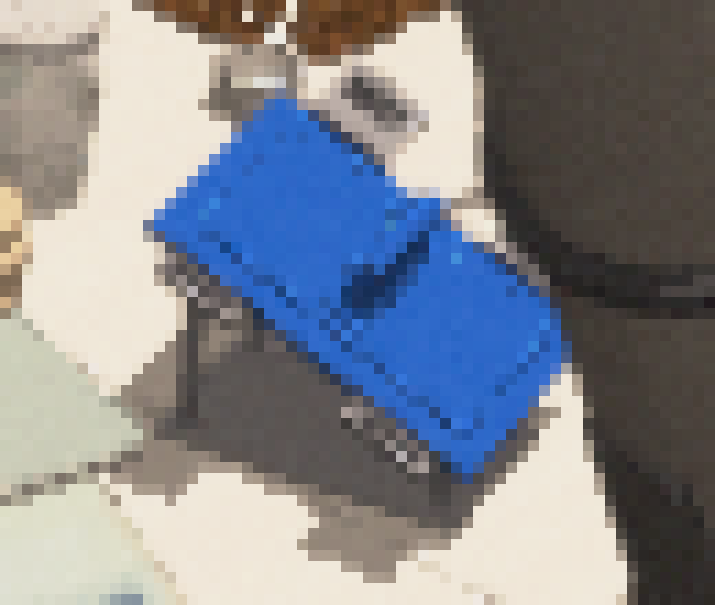

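View pics/d3.png

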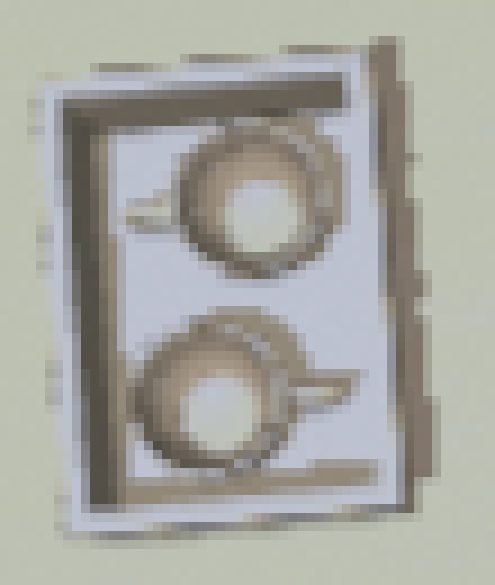

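```bash
cat > g.py <<'E'
from h import *
exec(open("f.py").read().split("# scene")[0])
g=lambda a,k,o:np.array(a,float)/k-.5+np.array(o)
bt=g([(45,83),(370,50),(405,510),(68,538)],9,(230,170))
bs=g([(290,70),(625,252),(403,428)],11,(245,200))
def fb(p):
    C=Ro.from_euler("z",p[2],degrees=True).apply(rect(90,65,80))+[p[0],p[1],0]
    return np.r_[(proj("top",C)-bt).ravel(),(proj("scene",C[1:])-bs[[0,1,2]]).ravel()]
r=least_squares(fb,[500,273,6],loss="soft_l1"); print("box",r.x.round(1),fb(r.x).round(1))
ls=g([(150,222),(280,95),(470,480)],11,(335,145))
def fl(p,w=1):
    R=lidR(p[3]); C=R.apply(rect(90,65,8))+p[:3]; B=R.apply(rect(90,65,0))+p[:3]
    return np.r_[(proj("top",C)-q2).ravel(),w*(proj("scene",[C[0],C[1],B[3]])-ls).ravel()]
r2=least_squares(fl,[500,-310,70,14],loss="soft_l1"); print("lid",r2.x.round(1),fl(r2.x).round(2))
exec("def draw"+open("f.py").read().split("def draw")[1].split("print(")[0])
c=g([0,0],1,[0,0])
E
python3 g.py
```

```text
lid quad hand [[396.7, 188.4], [432.4, 179.3], [440.6, 227.0], [405.7, 236.0]] fit [[396.2, 188.8], [432.6, 179.2], [440.3, 226.5], [405.3, 235.8]]
box rim rays [[579.6, 347.4, 80.0], [596.4, 222.1, 80.0], [418.5, 198.5, 80.0], [405.6, 327.3, 80.0]]
box [500.1 273.8   6.9] [-0.49 -0.57  0.56 -0.23  0.02 -0.02 -0.08  0.79]
lid [ 498.5 -300.1   58.9   16.1] [ 0.11 -0.14 -0.15  0.01 -0.02  0.06  0.07  0.08]
box [500.4 274.8   6.7] [-0.9 -0.3  0.1 -0.   0.1 -0.2 -0.1  0.2  0.4 -0.3  1.   0.1 -0.3 -0.1]
lid [ 494.6 -296.5   80.2   16.4] [-0.04 -0.03  0.15 -0.17  0.58  0.45  0.25  0.77 -0.58 -0.07 -0.58 -0.52
 -0.82  0.9 ]
```

```bash
cat > plan.py <<'E'
from h import *
def Rt(yaw,tilt=0):  # tool rotation for lid yaw/tilt
    L=(Ro.from_euler("z",yaw,degrees=True)*Ro.from_euler("y",-tilt,degrees=True)).as_matrix()
    return Ro.from_matrix(np.c_[L[:,1],L[:,0],-L[:,2]])
LID=np.array([494.6,-296.5,80.2]); LYAW=16.4
def lidp(v,o=None,yaw=LYAW,tilt=26): 
    return (Ro.from_euler("z",yaw,degrees=True)*Ro.from_euler("y",-tilt,degrees=True)).apply(v)+(LID if o is None else o)
def cur():
    s=robot.observe(); return np.array(s["ee_pos"]),Ro.from_euler("xyz",s["ee_rot"],degrees=True),s
def plan(wps,grip=85,n=None):
    """wps: list of (pos,Rot). prints rows"""
    p,R,s=cur(); out=[]
    for P,Q in wps:
        P=np.array(P,float); d=np.linalg.norm(P-p); a=(R.inv()*Q).magnitude()*180/np.pi
        N=n or max(1,int(np.ceil(max(d/36,a/4.8)))); rv=(R.inv()*Q).as_rotvec()*180/np.pi
        for i in range(N):
            Ri=R*Ro.from_rotvec(rv*i/N,degrees=True); t=Ri.inv().apply((P-p)/N)/40; w=rv/N/5
            out.append(np.round(np.r_[t,w],2))
        p,R=P,Q
    for i in range(0,len(out),8): print("; ".join(f"{grip:g} "+" ".join(f"{x:g}" for x in o) for o in out[i:i+8])); 
    print(len(out),"rows")
def show():
    p,R,s=cur(); print("t",round(s["t"],2),"pos",p.round(1),"rot",np.round(s["ee_rot"],1),"q",np.round(s["qpos"],0),"F",np.round(s["ft_force"],1),"op",round(s["opening"],1))
E
python3 - <<'E'
from plan import *
show()
p,R,s=cur()
v=Rt(LYAW,0)
half=R*Ro.from_rotvec((R.inv()*v).as_rotvec()*.5)
print("pre",lidp([0,0,84]),"grasp",lidp([0,0,14]))
plan([((230,610,350),R),((400,360,390),half),((520,60,380),v),((470,-260,330),v)])
E
```

```text
t 0.1 pos [193.5 646.3 230.7] rot [-179.9    0.   163.3] q [-82.  24.   4.  92.  -2.  64.  -4.] F [ 0.7 -0.6 -0.2] op 85.6
pre [ 459.27501236 -306.89670925  155.69869989] grasp [ 488.71250206 -298.23278488   92.78311665]
85 -0.28 -0.15 -0.75 0 0 0; 85 -0.28 -0.15 -0.75 0 0 0; 85 -0.28 -0.15 -0.75 0 0 0; 85 -0.28 -0.15 -0.75 0 0 0; 85 -0.65 -0.53 -0.11 -0 0 0.63; 85 -0.68 -0.49 -0.11 -0 0 0.63; 85 -0.71 -0.45 -0.11 -0 0 0.63; 85 -0.73 -0.42 -0.11 -0 0 0.63
85 -0.75 -0.37 -0.11 -0 0 0.63; 85 -0.77 -0.33 -0.11 -0 0 0.63; 85 -0.79 -0.29 -0.11 -0 0 0.63; 85 -0.8 -0.25 -0.11 -0 0 0.63; 85 -0.82 -0.2 -0.11 -0 0 0.63; 85 -0.83 -0.35 0.03 -0 0 0.63; 85 -0.84 -0.31 0.03 -0 0 0.63; 85 -0.86 -0.26 0.03 -0 0 0.63
85 -0.87 -0.21 0.03 -0 0 0.63; 85 -0.88 -0.16 0.03 -0 0 0.63; 85 -0.89 -0.11 0.03 -0 0 0.63; 85 -0.9 -0.06 0.03 -0 0 0.63; 85 -0.9 -0.01 0.03 -0 0 0.63; 85 -0.9 0.04 0.03 -0 0 0.63; 85 -0.73 -0.35 0.12 0 0 0; 85 -0.73 -0.35 0.12 0 0 0
85 -0.73 -0.35 0.12 0 0 0; 85 -0.73 -0.35 0.12 0 0 0; 85 -0.73 -0.35 0.12 0 0 0; 85 -0.73 -0.35 0.12 0 0 0; 85 -0.73 -0.35 0.12 0 0 0; 85 -0.73 -0.35 0.12 0 0 0; 85 -0.73 -0.35 0.12 0 0 0; 85 -0.73 -0.35 0.12 0 0 0
32 rows
```

>>> carry_out(
  motion="85 -0.28 -0.15 -0.75 0 0 0; 85 -0.28 -0.15 -0.75 0 0 0; 85 -0.28 -0.15 -0.75 0 0 0; 85 -0.28 -0.15 -0.75 0 0 0; 85 -0.65 -0.53 -0.11 0 0 0.63; 85 -0.68 -0.49 -0.11 0 0 0.63; 85 -0.71 -0.45 -0.11 0 0 0.63; 85 -0.73 -0.42 -0.11 0 0 0.63",
)

```text
t: 0.77
ee_pos: [302.5, 498.2, 369.0]
ee_rot: [-179.4, 0.0, 151.1]
ft_force: [2.1, 0.7, 0.5]
opening: 84.9
```

>>> carry_out(
  motion="85 -0.75 -0.37 -0.11 0 0 0.63; 85 -0.77 -0.33 -0.11 0 0 0.63; 85 -0.79 -0.29 -0.11 0 0 0.63; 85 -0.8 -0.25 -0.11 0 0 0.63; 85 -0.82 -0.2 -0.05 0 0 0.63; 85 -0.83 -0.35 0.03 0 0 0.63; 85 -0.84 -0.31 0.03 0 0 0.63; 85 -0.86 -0.26 0.03 0 0 0.63",
)

```text
t: 1.43
ee_pos: [441.2, 246.4, 387.3]
ee_rot: [-179.4, 0.3, 124.6]
ft_force: [1.0, 1.1, 0.2]
opening: 85.1
```

>>> carry_out(
  motion="85 -0.87 -0.21 0.03 0 0 0.63; 85 -0.88 -0.16 0.03 0 0 0.63; 85 -0.89 -0.11 0.03 0 0 0.63; 85 -0.9 -0.06 0.03 0 0 0.63; 85 -0.9 -0.01 0.03 0 0 0.63; 85 -0.9 0.04 0.03 0 0 0.63; 85 -0.73 -0.35 0.12 0 0 0; 85 -0.73 -0.35 0.12 0 0 0",
)

```text
t: 2.1
ee_pos: [507.6, -34.3, 371.7]
ee_rot: [-179.5, 0.5, 104.4]
ft_force: [0.4, -1.0, -0.3]
opening: 84.9
```

```bash
python3 - <<'E'
from plan import *
show()
t=Rt(LYAW,26)
plan([((465,-275,290),Rt(LYAW,0)),(lidp([0,0,110]),t)])
E
```

```text
t 2.1 pos [507.6 -34.3 371.7] rot [-179.5    0.5  104.4] q [-41.   2.  39. 104.  -1.  75.  13.] F [ 0.4 -1.  -0.3] op 84.9
85 -0.69 -0.31 0.26 -0.01 0.01 -0.05; 85 -0.69 -0.32 0.26 -0.01 0.01 -0.05; 85 -0.69 -0.32 0.26 -0.01 0.01 -0.05; 85 -0.69 -0.32 0.26 -0.01 0.01 -0.05; 85 -0.69 -0.33 0.26 -0.01 0.01 -0.05; 85 -0.69 -0.33 0.26 -0.01 0.01 -0.05; 85 -0.69 -0.33 0.26 -0.01 0.01 -0.05; 85 -0.69 -0.34 0.26 -0.01 0.01 -0.05
85 -0.12 -0.11 0.46 -0.87 0 0; 85 -0.12 -0.14 0.45 -0.87 0 0; 85 -0.12 -0.18 0.44 -0.87 0 0; 85 -0.12 -0.21 0.43 -0.87 0 0; 85 -0.12 -0.24 0.41 -0.87 0 0; 85 -0.12 -0.27 0.39 -0.87 0 0
14 rows
```

>>> carry_out(
  motion="85 -0.7 -0.32 0.26 0 0 -0.05; 85 -0.7 -0.32 0.26 0 0 -0.05; 85 -0.7 -0.32 0.26 0 0 -0.05; 85 -0.7 -0.32 0.26 0 0 -0.05; 85 -0.7 -0.33 0.26 0 0 -0.05; 85 -0.7 -0.33 0.26 0 0 -0.05; 85 -0.7 -0.33 0.26 0 0 -0.05; 85 -0.7 -0.34 0.26 0 0 -0.05",
)

```text
t: 2.77
ee_pos: [460.5, -290.8, 288.2]
ee_rot: [-179.7, 0.4, 106.5]
ft_force: [1.7, 1.2, -0.6]
opening: 84.8
```

```bash
python3 - <<'E'
from plan import *
show()
t=Rt(LYAW,26)
plan([(lidp([0,0,110]),t)])
E
```

```text
t 2.77 pos [ 460.5 -290.8  288.2] rot [-179.7    0.4  106.5] q [-19.  12.  52. 107. -10.  65.  53.] F [ 1.7  1.2 -0.6] op 84.8
85 -0.06 -0.07 0.46 -0.88 0.01 0.01; 85 -0.06 -0.1 0.45 -0.88 0.01 0.01; 85 -0.06 -0.14 0.44 -0.88 0.01 0.01; 85 -0.06 -0.17 0.43 -0.88 0.01 0.01; 85 -0.06 -0.2 0.41 -0.88 0.01 0.01; 85 -0.06 -0.23 0.4 -0.88 0.01 0.01
6 rows
```

>>> carry_out(
  motion="85 -0.06 -0.07 0.46 -0.88 0 0; 85 -0.06 -0.1 0.45 -0.88 0 0; 85 -0.06 -0.14 0.44 -0.88 0 0; 85 -0.06 -0.17 0.43 -0.88 0 0; 85 -0.06 -0.2 0.41 -0.88 0 0; 85 -0.06 -0.23 0.4 -0.88 0 0",
)

```text
t: 3.27
ee_pos: [448.6, -317.8, 179.8]
ee_rot: [154.3, 1.0, 106.1]
ft_force: [1.0, -0.2, 1.0]
opening: 85.1
```

```bash
python3 - <<'E'
from plan import *
show()
t=Rt(LYAW,26)
plan([(lidp([0,0,60]),t)])
im=snap("scene","s1"); cv2.imwrite("pics/s1c.png",cv2.resize(im[130:260,230:400],None,fx=4.6,fy=4.6,interpolation=cv2.INTER_CUBIC))
im=snap("top","t1"); cv2.imwrite("pics/t1c.png",cv2.resize(im[165:245,380:480],None,fx=7,fy=7,interpolation=cv2.INTER_CUBIC))
E
```

```text
t 3.27 pos [ 448.6 -317.8  179.8] rot [154.3   1.  106.1] q [  5.  13.  42. 125. -49.  42.  98.] F [ 1.  -0.2  1. ] op 85.1
85 0.1 0.02 0.64 -0.03 0.1 0.02; 85 0.1 0.02 0.64 -0.03 0.1 0.02
2 rows
```

View pics/s1c.png

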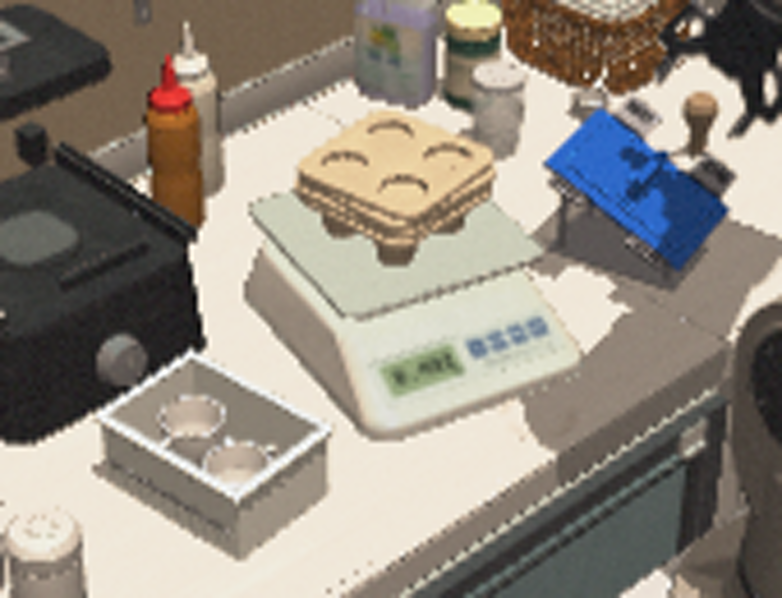

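View pics/t1c.png

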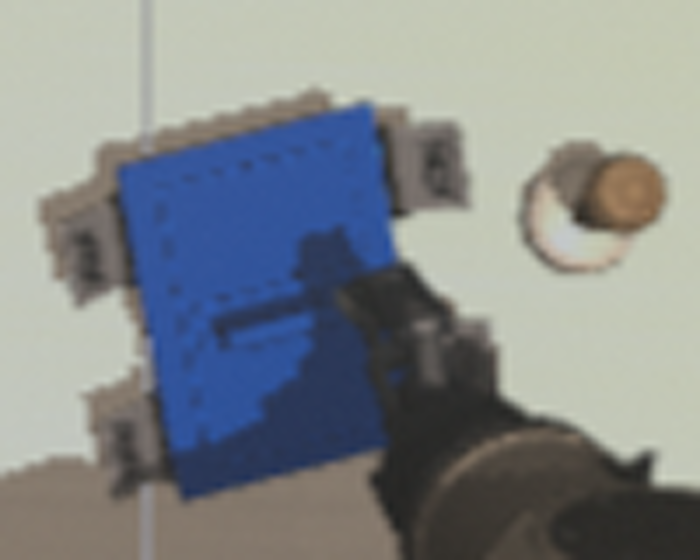

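```bash
python3 - <<'E'
from plan import *
im=cv2.imread("pics/s1.png"); p,R,s=cur(); print(proj("scene",p),proj("top",p))
cv2.imwrite("pics/e1.png",cv2.resize(im[200:255,245:310],None,fx=11,fy=11,interpolation=cv2.INTER_NEAREST))
cv2.imwrite("pics/e2.png",cv2.resize(im[145:200,335:400],None,fx=11,fy=11,interpolation=cv2.INTER_NEAREST))
E
```

```text
[[379.64007274 155.88160053]] [[431.19918462 218.43870774]]
```

View pics/e1.png

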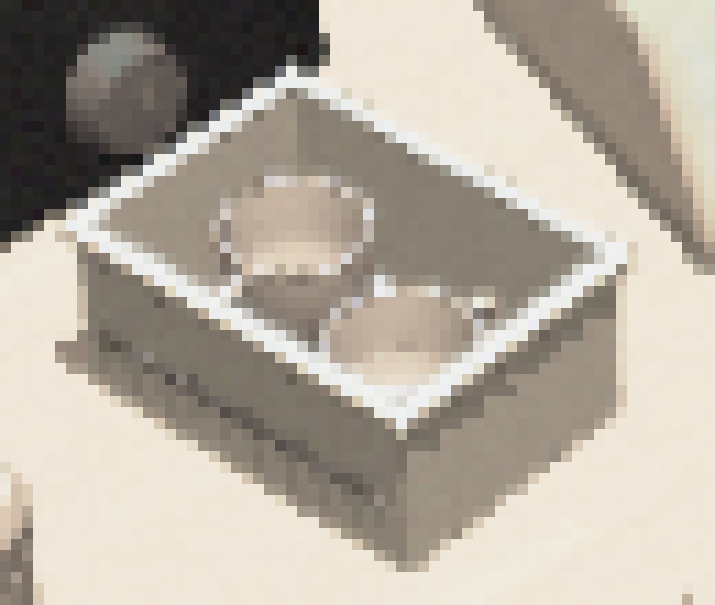

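View pics/e2.png

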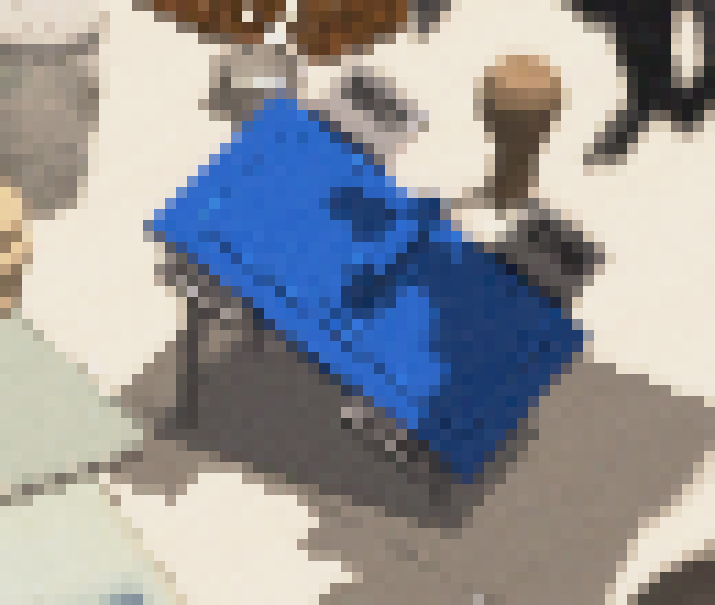

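```bash
python3 - <<'E'
from plan import *
p,R,s=cur()
for y in (-42,42):
    X=p+R.apply([0,y,-13]); print(X.round(0),proj("scene",X).round(1),proj("top",X).round(1))
im=cv2.imread("pics/s1.png"); cv2.imwrite("pics/e3.png",cv2.resize(im[80:220,320:520],None,fx=4,fy=4,interpolation=cv2.INTER_CUBIC))
im=cv2.imread("pics/t1.png"); cv2.imwrite("pics/e4.png",cv2.resize(im[160:300,380:520],None,fx=4,fy=4,interpolation=cv2.INTER_CUBIC))
g=lambda a,k,o:np.array(a,float)/k-.5+np.array(o)
bt=g([(45,83),(370,50),(405,510),(68,538)],9,(230,170))
bs=g([(68,226),(290,70),(630,252),(403,428)],11,(245,200))
def fb(p):
    C=Ro.from_euler("z",p[2],degrees=True).apply(rect(90,65,80))+[p[0],p[1],0]
    return np.r_[(proj("top",C)-bt).ravel(),(proj("scene",C)-bs).ravel()]
r=least_squares(fb,[500,273,6],loss="soft_l1"); print("box",r.x.round(1),fb(r.x).round(1))
q2=np.array([[396.2, 188.8], [432.6, 179.2], [440.3, 226.5], [405.3, 235.8]])
ls=g([(148,222),(282,92),(470,482),(588,340)],11,(335,145))
def lidR(y,t): return Ro.from_euler("z",y,degrees=True)*Ro.from_euler("y",-t,degrees=True)
def fl(p):
    L=lidR(p[3],26); C=L.apply(rect(90,65,8))+p[:3]; B=L.apply(rect(90,65,0))+p[:3]
    return np.r_[(proj("top",C)-q2).ravel(),(proj("scene",[C[0],C[1],B[3],C[2]])-ls).ravel()]
r2=least_squares(fl,[500,-310,70,14],loss="soft_l1"); print("lid",r2.x.round(1),fl(r2.x).round(2))
E
```

```text
[ 404. -330.  172.] [[388.1 159.5]] [[434.6 231.5]]
[ 477. -309.  208.] [[373.9 148.6]] [[430.4 207.7]]
box [500.1 274.4   6.7] [-0.8 -0.2  0.2  0.1  0.2 -0.1 -0.   0.3 -1.  -0.1  0.5 -0.3  0.6  0.1
 -0.2 -0.1]
lid [ 494.6 -296.5   79.7   16.2] [-0.01 -0.08  0.17 -0.1   0.52  0.52  0.2   0.68 -0.42 -0.03 -0.72 -0.18
 -0.88  0.8  -0.02 -0.33]
```

View pics/e3.png

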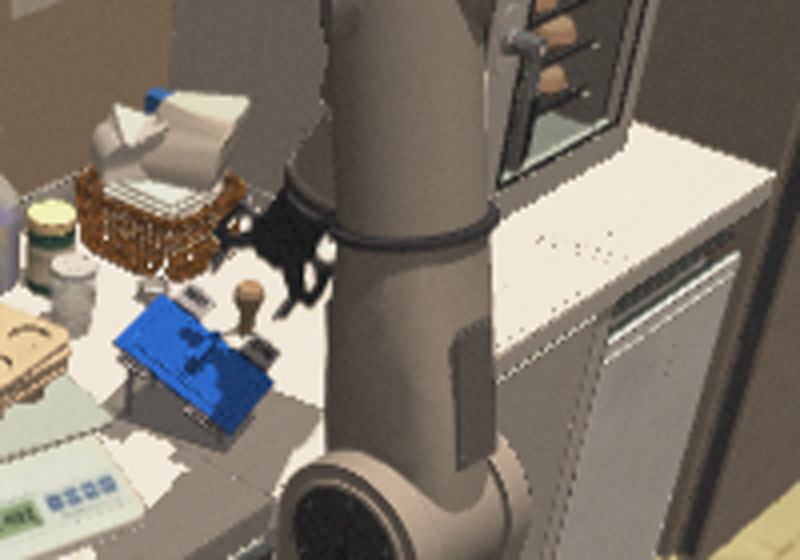

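View pics/e4.png

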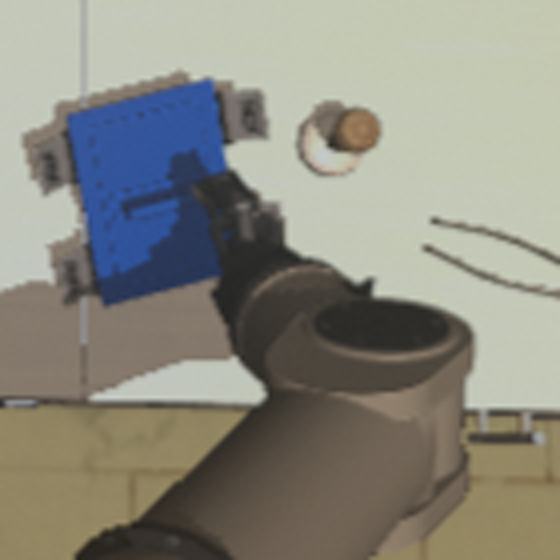

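>>> carry_out(
  motion="85 0.1 0.02 0.64 -0.03 0.1 0.02; 85 0.1 0.02 0.64 -0.03 0.1 0.02",
)

```text
t: 3.53
ee_pos: [466.5, -307.4, 135.4]
ee_rot: [154.1, -0.1, 105.9]
ft_force: [1.3, -0.1, 0.7]
opening: 85.1
```

```bash
sed -i 's/494.6,-296.5,80.2/494.6,-296.5,80/; s/LYAW=16.4/LYAW=16.3/' plan.py; python3 - <<'E'
from plan import *
show()
plan([(lidp([0,0,16]),Rt(LYAW,26))],n=3)
E
```

```text
t 3.53 pos [ 466.5 -307.4  135.4] rot [ 1.541e+02 -1.000e-01  1.059e+02] q [  9.  19.  36. 125. -57.  40. 104.] F [ 1.3 -0.1  0.7] op 85.1
85 0.02 0.02 0.39 -0.01 0.01 -0.03; 85 0.02 0.02 0.39 -0.01 0.01 -0.03; 85 0.02 0.02 0.39 -0.01 0.01 -0.03
3 rows
```

>>> carry_out(
  motion="85 0 0 0 0 0 0; 85 0 0 0 0 0 0; 85 0 0 0 0 0 0",
)

```text
t: 3.78
ee_pos: [467.5, -305.0, 133.9]
ee_rot: [154.5, -0.4, 106.1]
ft_force: [0.7, 0.4, 0.5]
opening: 85.4
```

```bash
python3 - <<'E'
from plan import *
show(); print(np.round(robot.observe()["qpos"],2))
E
```

```text
t 3.78 pos [ 467.5 -305.   133.9] rot [154.5  -0.4 106.1] q [  9.  19.  36. 125. -57.  40. 103.] F [0.7 0.4 0.5] op 85.4
[  8.57  18.94  36.06 125.16 -56.94  39.93 103.16]
```

>>> carry_out(
  motion="85 -0.02 0 0.4 0 0.05 0",
)

```text
t: 3.87
ee_pos: [474.9, -305.0, 122.3]
ee_rot: [154.5, -0.4, 106.1]
ft_force: [1.2, -1.5, 0.7]
opening: 85.0
```

```bash
python3 - <<'E'
from plan import *
show(); print(np.round(robot.observe()["qpos"],2))
plan([(lidp([0,0,16]),Rt(LYAW,26))],n=2)
E
```

```text
t 3.87 pos [ 474.9 -305.   122.3] rot [154.5  -0.4 106.1] q [ 13.  20.  31. 125. -57.  38. 103.] F [ 1.2 -1.5  0.7] op 85.0
[ 12.62  19.84  30.75 124.76 -57.41  38.1  103.36]
85 0.03 0.01 0.39 -0.05 -0.03 -0.03; 85 0.03 0.01 0.39 -0.05 -0.03 -0.03
2 rows
```

>>> carry_out(
  motion="85 0.03 0.01 0.39 0 0 0; 85 0.03 0.01 0.39 0 0 0",
)

```text
t: 4.03
ee_pos: [490.1, -299.3, 97.4]
ee_rot: [154.4, -0.1, 106.2]
ft_force: [1.1, -1.4, -0.7]
opening: 84.9
```

```bash
python3 - <<'E'
from plan import *
show(); print(np.round(robot.observe()["qpos"],2))
p,R,s=cur(); print("in lid frame", (Ro.from_euler("z",LYAW,degrees=True)*Ro.from_euler("y",-26,degrees=True)).inv().apply(p-LID).round(1))
im=snap("scene","s2"); cv2.imwrite("pics/s2c.png",cv2.resize(im[110:210,330:430],None,fx=6,fy=6,interpolation=cv2.INTER_CUBIC))
im=snap("top","t2"); cv2.imwrite("pics/t2c.png",cv2.resize(im[165:245,380:480],None,fx=7,fy=7,interpolation=cv2.INTER_CUBIC))
E
```

```text
t 4.03 pos [ 490.1 -299.3   97.4] rot [ 1.544e+02 -1.000e-01  1.062e+02] q [ 21.  21.  19. 124. -58.  33. 103.] F [ 1.1 -1.4 -0.7] op 84.9
[ 20.89  21.45  18.92 124.42 -57.73  32.88 103.01]
in lid frame [ 3.  -1.4 17.9]
```

View pics/s2c.png

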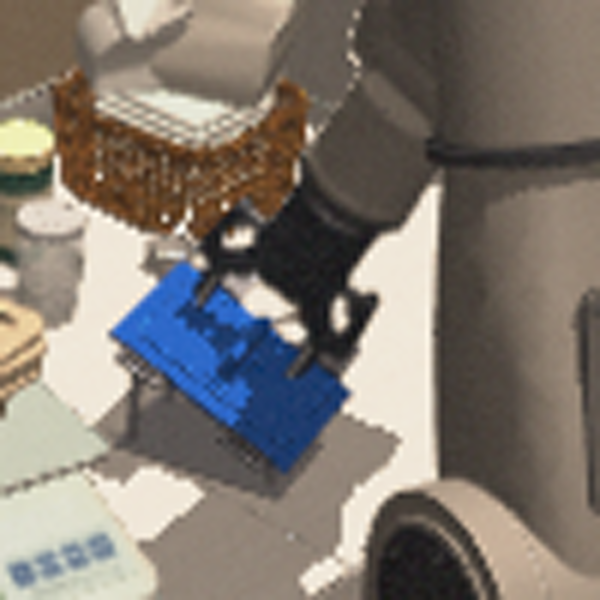

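View pics/t2c.png

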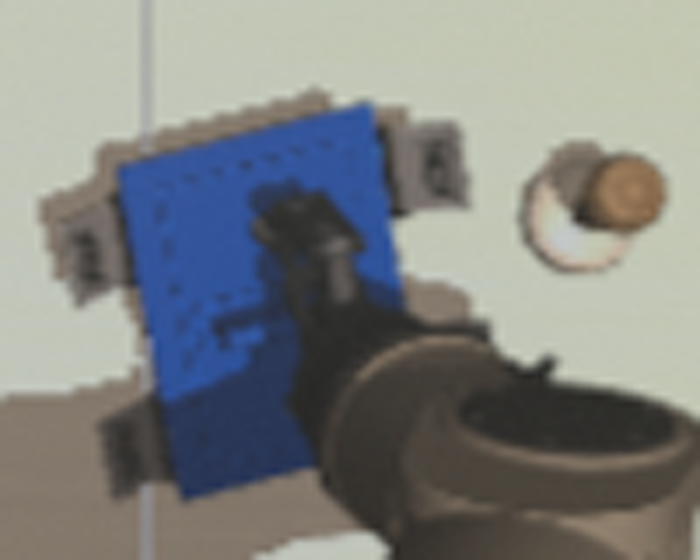

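>>> carry_out(
  motion="85 0.03 -0.06 0.03 0 0 0; 0 0 0 0 0 0 0; 0 0 0 0 0 0 0; 0 0 0 0 0 0 0; 0 0 0 0 0 0 0; 0 0 0 0 0 0 0; 0 0 0 0 0 0 0; 0 0 0 0 0 0 0",
)

```text
t: 4.8
ee_pos: [486.7, -301.1, 99.7]
ee_rot: [154.4, 0.0, 106.2]
ft_force: [-0.4, 0.5, -0.4]
opening: 10.6
```

>>> carry_out(
  motion="0 0 0 0 0 0 0; 0 0 0 -0.3 0 0 0; 0 0 0 -0.5 0 0 0; 0 0 0 -0.6 0 0 0; 0 0 0 -0.6 0 0 0",
)

```text
t: 5.22
ee_pos: [450.4, -307.2, 167.2]
ee_rot: [154.9, -0.5, 106.4]
ft_force: [0.3, 0.2, -5.2]
opening: 10.2
```

```bash
python3 - <<'E'
from plan import *
show()
im=snap("scene","s3"); cv2.imwrite("pics/s3c.png",cv2.resize(im[90:210,320:440],None,fx=5,fy=5,interpolation=cv2.INTER_CUBIC))
E
```

```text
t 5.22 pos [ 450.4 -307.2  167.2] rot [154.9  -0.5 106.4] q [ 19.  13.  25. 124. -45.  40.  93.] F [ 0.3  0.2 -5.2] op 10.2
```

View pics/s3c.png

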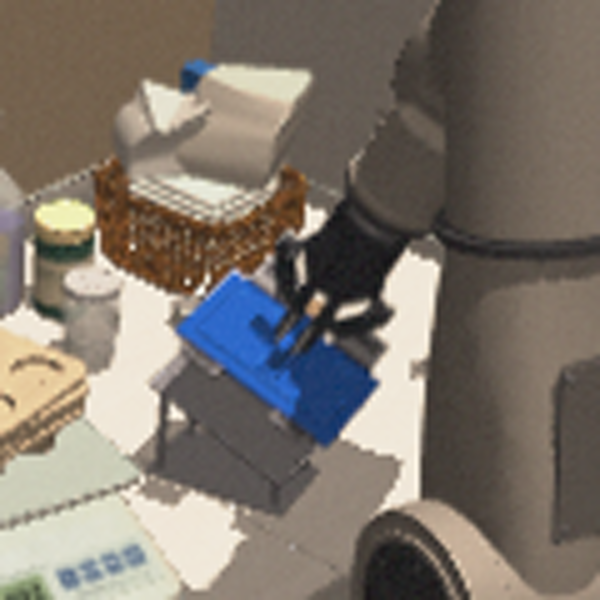

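```bash
python3 - <<'E'
from plan import *
plan([((465,-285,280),Rt(16.3,0)),((510,0,285),Rt(11,0)),((500,270,270),Rt(6.7,0))],grip=0)
E
```

```text
0 0.08 0.27 -0.37 0.84 -0.01 -0.01; 0 0.08 0.25 -0.39 0.84 -0.01 -0.01; 0 0.08 0.22 -0.41 0.84 -0.01 -0.01; 0 0.08 0.19 -0.42 0.84 -0.01 -0.01; 0 0.08 0.16 -0.44 0.84 -0.01 -0.01; 0 0.08 0.12 -0.45 0.84 -0.01 -0.01; 0 0.72 0.34 -0.01 0 0 0.12; 0 0.73 0.33 -0.01 0 0 0.12
0 0.73 0.33 -0.01 0 0 0.12; 0 0.73 0.32 -0.01 0 0 0.12; 0 0.74 0.31 -0.01 0 0 0.12; 0 0.74 0.3 -0.01 0 0 0.12; 0 0.74 0.3 -0.01 0 0 0.12; 0 0.75 0.29 -0.01 0 0 0.12; 0 0.75 0.28 -0.01 0 0 0.12; 0 0.83 0.13 0.05 0 0 0.11
0 0.84 0.12 0.05 0 0 0.11; 0 0.84 0.11 0.05 0 0 0.11; 0 0.84 0.11 0.05 0 0 0.11; 0 0.84 0.1 0.05 0 0 0.11; 0 0.84 0.09 0.05 0 0 0.11; 0 0.84 0.08 0.05 0 0 0.11; 0 0.84 0.08 0.05 0 0 0.11
23 rows
```

>>> carry_out(
  motion="0 0.08 0.27 -0.37 0.84 0 0; 0 0.08 0.25 -0.39 0.84 0 0; 0 0.08 0.22 -0.41 0.84 0 0; 0 0.08 0.19 -0.42 0.84 0 0; 0 0.08 0.16 -0.44 0.84 0 0; 0 0.08 0.12 -0.45 0.84 0 0; 0 0 0 -0.1 0 0 0",
)

```text
t: 5.85
ee_pos: [459.7, -286.7, 284.2]
ee_rot: [-179.2, -0.2, 105.7]
ft_force: [1.5, 0.9, -5.9]
opening: 10.6
```

```bash
python3 - <<'E'
from plan import *
show()
plan([((510,0,290),Rt(11,0)),((500,270,270),Rt(6.7,0))],grip=0)
E
```

```text
t 5.85 pos [ 459.7 -286.7  284.2] rot [-179.2   -0.2  105.7] q [ -2.  10.  30. 106.  -5.  66.  46.] F [ 1.5  0.9 -5.9] op 10.6
0 0.73 0.35 -0.02 -0.02 -0 0.1; 0 0.73 0.34 -0.02 -0.02 -0 0.1; 0 0.74 0.34 -0.02 -0.02 -0 0.1; 0 0.74 0.33 -0.02 -0.02 -0 0.1; 0 0.74 0.32 -0.02 -0.02 -0 0.1; 0 0.74 0.32 -0.02 -0.02 -0 0.1; 0 0.75 0.31 -0.02 -0.02 -0 0.1; 0 0.75 0.3 -0.02 -0.02 -0 0.1
0 0.75 0.3 -0.02 -0.02 -0 0.1; 0 0.83 0.13 0.06 0 0 0.11; 0 0.84 0.12 0.06 0 0 0.11; 0 0.84 0.11 0.06 0 0 0.11; 0 0.84 0.11 0.06 0 0 0.11; 0 0.84 0.1 0.06 0 0 0.11; 0 0.84 0.09 0.06 0 0 0.11; 0 0.84 0.08 0.06 0 0 0.11
0 0.84 0.08 0.06 0 0 0.11
17 rows
```

>>> carry_out(
  motion="0 0.4 0.2 -0.02 0 0 0.1; 0 0.7 0.34 -0.02 -0.02 0 0.1; 0 0.74 0.34 -0.02 -0.02 0 0.1; 0 0.74 0.33 -0.02 -0.02 0 0.1; 0 0.74 0.32 -0.02 -0.02 0 0.1; 0 0.74 0.32 -0.02 -0.02 0 0.1; 0 0.75 0.31 -0.02 -0.02 0 0.1; 0 0.75 0.3 -0.02 -0.02 0 0.1",
)

```text
t: 6.52
ee_pos: [500.7, -42.2, 286.4]
ee_rot: [-179.7, -0.3, 101.1]
ft_force: [1.6, -0.4, -5.2]
opening: 10.7
```

>>> carry_out(
  motion="0 0.78 0.25 0 0 0 0.1; 0 0.83 0.13 0.04 0 0 0.11; 0 0.84 0.12 0.04 0 0 0.11; 0 0.84 0.11 0.04 0 0 0.11; 0 0.84 0.11 0.04 0 0 0.11; 0 0.84 0.1 0.04 0 0 0.11; 0 0.6 0.09 0.04 0 0 0.11; 0 0.4 0.08 0.04 0 0 0.11",
)

```text
t: 7.18
ee_pos: [495.0, 215.6, 270.3]
ee_rot: [-179.3, -0.6, 96.8]
ft_force: [0.6, -0.5, -5.4]
opening: 10.7
```

```bash
python3 - <<'E'
from plan import *
show()
plan([((500,274,200),Rt(6.7,0))],grip=0)
E
```

```text
t 7.18 pos [495.  215.6 270.3] rot [-179.3   -0.6   96.8] q [-37.  10.   9. 107.  -3.  64. -21.] F [ 0.6 -0.5 -5.4] op 10.7
0 0.47 0.11 0.59 -0.05 -0.04 0.01; 0 0.47 0.1 0.59 -0.05 -0.04 0.01; 0 0.48 0.1 0.59 -0.05 -0.04 0.01
3 rows
```

>>> carry_out(
  motion="0 0.47 0.11 0.5 -0.05 -0.04 0; 0 0.47 0.1 0.6 -0.05 -0.04 0; 0 0.48 0.1 0.6 -0.05 -0.04 0; 0 0.05 0 0.5 0 0 0; 0 0 0 0 0 0 0; 0 0 0 0 0 0 0",
)

```text
t: 7.68
ee_pos: [496.0, 283.6, 174.9]
ee_rot: [-179.7, -0.2, 97.2]
ft_force: [-0.3, -0.4, -5.3]
opening: 10.8
```

```bash
python3 - <<'E'
from plan import *
show()
im=snap("scene","s4"); cv2.imwrite("pics/s4c.png",cv2.resize(im[150:270,220:340],None,fx=5,fy=5,interpolation=cv2.INTER_CUBIC))
im=snap("top","t4"); cv2.imwrite("pics/t4c.png",cv2.resize(im[150:250,200:310],None,fx=6,fy=6,interpolation=cv2.INTER_CUBIC))
E
```

```text
t 7.68 pos [496.  283.6 174.9] rot [-179.7   -0.2   97.2] q [-41.  18.   6. 109.  -3.  53. -26.] F [-0.3 -0.4 -5.3] op 10.8
```

View pics/s4c.png

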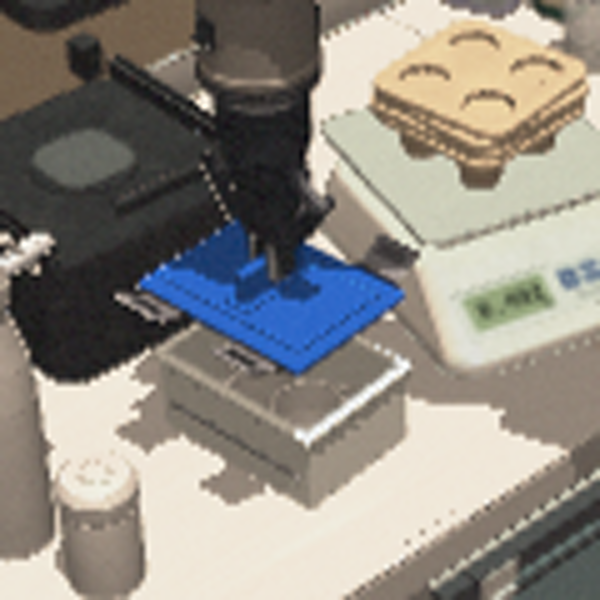

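View pics/t4c.png

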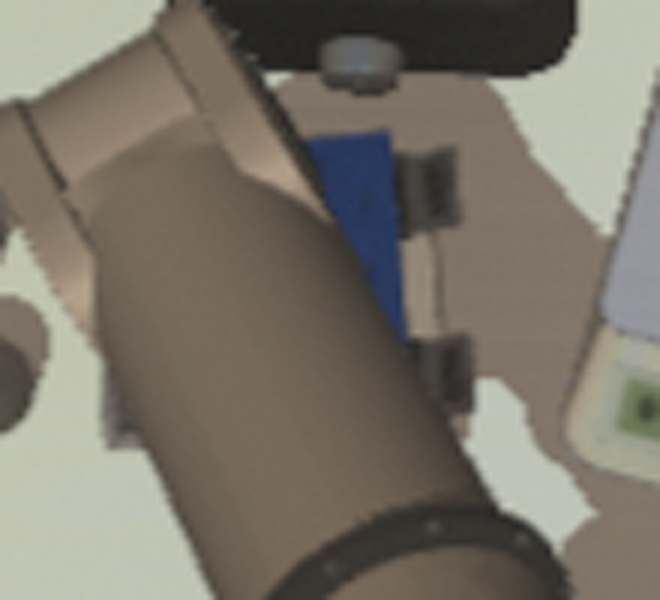

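```bash
python3 - <<'E'
import cv2
im=cv2.imread("pics/s4.png")
cv2.imwrite("pics/e5.png",cv2.resize(im[190:255,245:305],None,fx=9,fy=9,interpolation=cv2.INTER_NEAREST))
im=cv2.imread("pics/t4.png")
cv2.imwrite("pics/e6.png",cv2.resize(im[165:225,240:285],None,fx=9,fy=9,interpolation=cv2.INTER_NEAREST))
E
```

```text
(no output)
```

View pics/e5.png

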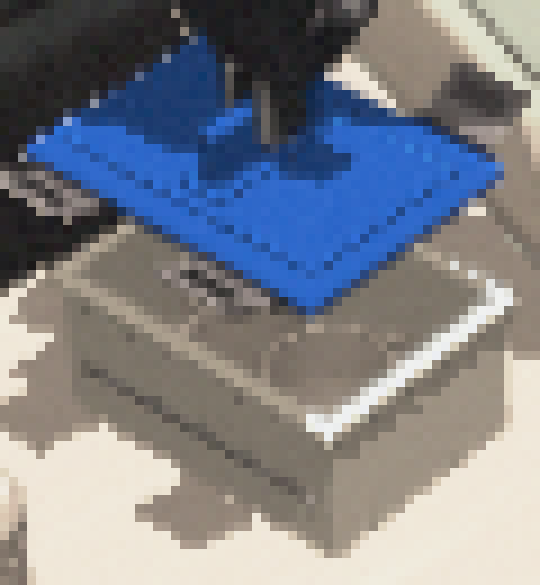

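View pics/e6.png

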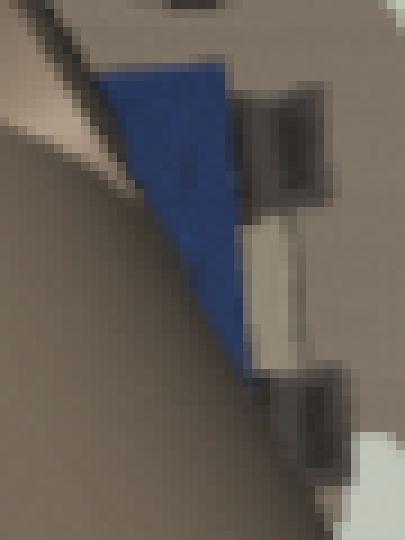

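```bash
cat > m.py <<'E'
from plan import *
g=lambda a,k,o:np.array(a,float)/k-.5+np.array(o)
S=g([(25,151),(505,163),(313,318)],9,(245,190)); T=g([(228,64),(245,375),(105,77)],9,(240,165))
def ld(a,b,p): 
    d=(b-a)/np.linalg.norm(b-a); return (p-a)@np.array([-d[1],d[0]])
def fl(p):
    L=Ro.from_euler("z",p[3],degrees=True); C=L.apply(rect(90,65,8))+p[:3]; B=L.apply(rect(90,65,0))+p[:3]
    c=proj("top",C)
    return np.r_[(proj("scene",[C[0],C[2],B[3]])-S).ravel(),c[1]-T[0],ld(c[1],c[2],T[1]),ld(c[0],c[1],T[2])]
r=least_squares(fl,[496,280,155,7],loss="soft_l1"); print("lid",r.x.round(1),fl(r.x).round(2))
E
python3 m.py
```

```text
lid [493.3 285.3 157.9   6.9] [-0.48 -0.79  0.67  0.3  -0.03  0.44 -0.41  0.05  0.44  0.14]
```

```bash
python3 - <<'E'
from plan import *
plan([((502,272.5,150),Rt(7,0))],grip=0)
E
```

```text
0 -0.28 0.11 0.65 -0.04 -0.03 0.02
1 rows
```

>>> carry_out(
  motion="0 -0.28 0.11 0.4 -0.05 -0.03 0; 0 0 0 0.3 0 0 0; 0 0 0 0.3 0 0 0; 0 0 0 0 0 0 0; 0 0 0 0 0 0 0",
)

```text
t: 8.2
ee_pos: [505.8, 270.8, 140.1]
ee_rot: [179.5, -0.3, 96.8]
ft_force: [0.3, -0.2, -5.5]
opening: 10.6
```

```bash
python3 - <<'E'
from plan import *
show()
im=snap("scene","s5"); 
cv2.imwrite("pics/e5b.png",cv2.resize(im[190:255,245:310],None,fx=9,fy=9,interpolation=cv2.INTER_NEAREST))
im=snap("top","t5")
cv2.imwrite("pics/e6b.png",cv2.resize(im[165:225,240:285],None,fx=9,fy=9,interpolation=cv2.INTER_NEAREST))
plan([((502,272.5,130),Rt(7,0))],grip=0)
E
```

```text
t 8.2 pos [505.8 270.8 140.1] rot [179.5  -0.3  96.8] q [-40.  21.   6. 111.  -3.  48. -25.] F [ 0.3 -0.2 -5.5] op 10.6
0 0.05 -0.09 0.26 0.1 -0.05 -0.03
1 rows
```

View pics/e5b.png

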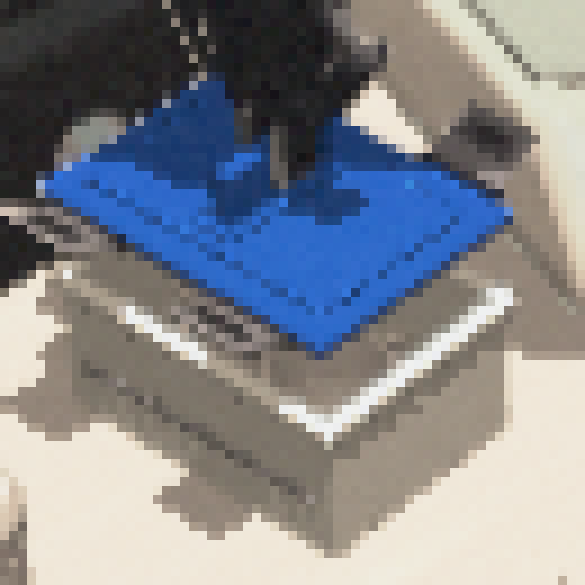

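View pics/e6b.png

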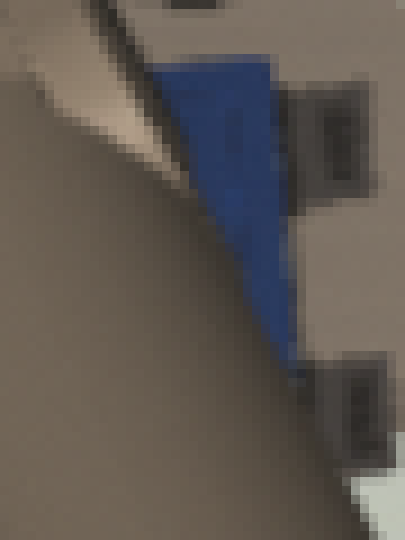

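```bash
sed -e 's/^S=.*/S=g([(42,183),(514,212),(320,358)],9,(245,190)); T=g([(271,56),(294,360),(160,66)],9,(240,165))/' m.py > m2.py; python3 m2.py
```

```text
lid [504.7 272.8 121.6   6.4] [-0.79  0.03  0.18 -0.52 -0.06  0.37  0.21  0.17  0.1  -0.13]
```

>>> carry_out(
  motion="0 0.04 -0.11 0.2 0.1 -0.05 -0.03; 0 0 0 0.1 0 0 0; 0 0 0 0 0 0 0; 0 0 0 0 0 0 0",
)

```text
t: 8.63
ee_pos: [501.2, 273.3, 128.6]
ee_rot: [180.0, -0.1, 97.1]
ft_force: [0.7, 0.2, -6.1]
opening: 10.7
```

```bash
python3 - <<'E'
from plan import *
show()
plan([((501.4,272.4,115),Rt(7,0))],grip=0)
E
```

```text
t 8.63 pos [501.2 273.3 128.6] rot [ 1.80e+02 -1.00e-01  9.71e+01] q [-40.  21.   6. 111.  -3.  47. -25.] F [ 0.7  0.2 -6.1] op 10.7
0 -0.02 0 0.34 0.01 -0.01 0.01
1 rows
```

Now I'll lower it in small steps and watch the force.

>>> carry_out(
  motion="0 -0.02 0 0.15 0 0 0; 0 0 0 0.15 0 0 0; 0 0 0 0.1 0 0 0; 0 0 0 0 0 0 0",
)

```text
t: 8.97
ee_pos: [501.3, 272.8, 111.2]
ee_rot: [179.9, -0.1, 97.1]
ft_force: [-0.1, -0.1, -5.9]
opening: 10.3
```

>>> carry_out(
  motion="0 0 0 0.1 0 0 0; 0 0 0 0.05 0 0 0; 0 0 0 0 0 0 0",
)

```text
t: 9.22
ee_pos: [501.3, 272.6, 104.1]
ee_rot: [180.0, -0.1, 97.1]
ft_force: [-1.1, -0.6, -6.3]
opening: 10.6
```

>>> carry_out(
  motion="0 0 0 0.05 0 0 0; 0 0 0 0.05 0 0 0; 0 0 0 0 0 0 0",
)

```text
t: 9.47
ee_pos: [501.6, 272.8, 101.4]
ee_rot: [179.9, -0.1, 97.1]
ft_force: [1.1, 0.5, -6.9]
opening: 10.8
```

```bash
python3 - <<'E'
from plan import *
show()
im=snap("scene","s6"); 
cv2.imwrite("pics/e7.png",cv2.resize(im[190:255,245:310],None,fx=9,fy=9,interpolation=cv2.INTER_NEAREST))
E
```

```text
t 9.47 pos [501.6 272.8 101.4] rot [ 1.799e+02 -1.000e-01  9.710e+01] q [-40.  24.   6. 112.  -3.  44. -25.] F [ 1.1  0.5 -6.9] op 10.8
```

View pics/e7.png

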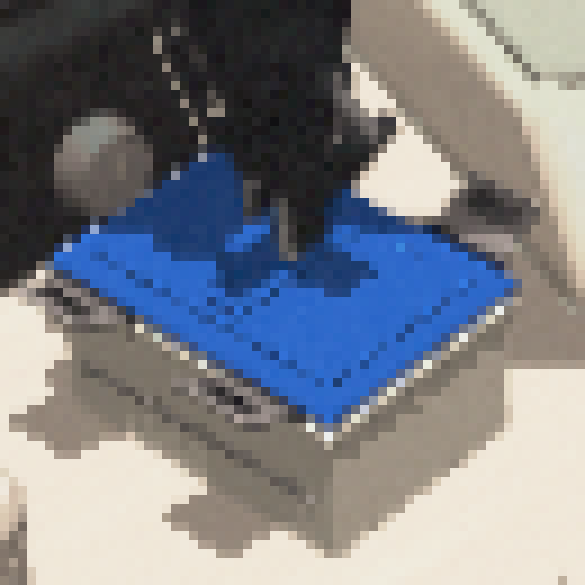

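>>> carry_out(
  motion="0 0 0 0.05 0 0 0; 0 0 0 0.05 0 0 0; 0 0 0 0 0 0 0",
)

```text
t: 9.77
ee_pos: [502.0, 273.0, 101.8]
ee_rot: [179.9, -0.2, 97.0]
ft_force: [-0.4, -0.3, -6.1]
opening: 10.8
```

>>> carry_out(
  motion="0 -0.01 -0.01 0.1 0 0 0; 0 0 0 0 0 0 0",
)

```text
t: 9.93
ee_pos: [502.8, 273.4, 102.0]
ee_rot: [179.7, -0.3, 97.0]
ft_force: [-0.8, 0.2, -5.7]
opening: 10.9
```

>>> carry_out(
  motion="0 -0.01 -0.01 0.1 0 0 0; 0 0 0 0 0 0 0",
)

```text
t: 10.1
ee_pos: [503.9, 274.1, 101.4]
ee_rot: [179.5, -0.5, 97.0]
ft_force: [0.1, 0.0, -7.0]
opening: 10.5
```

```bash
python3 - <<'E'
from plan import *
show(); s=robot.observe(); print(np.round(s["qpos"],2),np.round(s["joint_efforts"],1),np.round(s["ft_torque"],2))
im=snap("scene","s7"); 
cv2.imwrite("pics/e8.png",cv2.resize(im[130:270,180:340],None,fx=5,fy=5,interpolation=cv2.INTER_CUBIC))
im=snap("top","t7"); 
cv2.imwrite("pics/e9.png",cv2.resize(im[100:260,150:350],None,fx=4,fy=4,interpolation=cv2.INTER_CUBIC))
E
```

```text
t 10.1 pos [503.9 274.1 101.4] rot [179.5  -0.5  97. ] q [-40.  23.   6. 112.  -4.  44. -25.] F [ 0.1  0.  -7. ] op 10.5
[-39.55  23.45   5.8  112.4   -3.62  43.62 -24.63] [ -0.2 -87.7   4.1 -39.5  -0.1   0.2   0. ] [-0.03 -0.03  0.01]
```

View pics/e8.png

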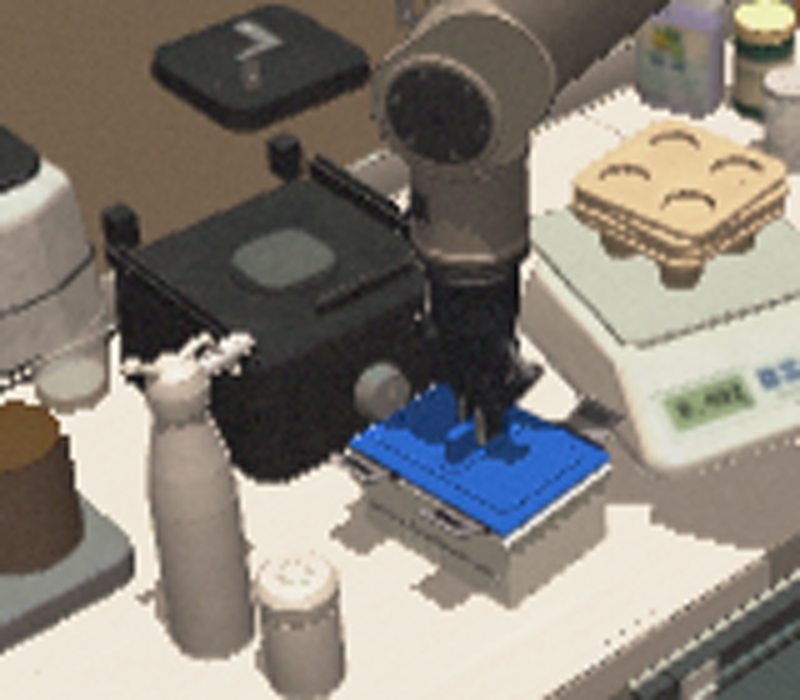

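View pics/e9.png

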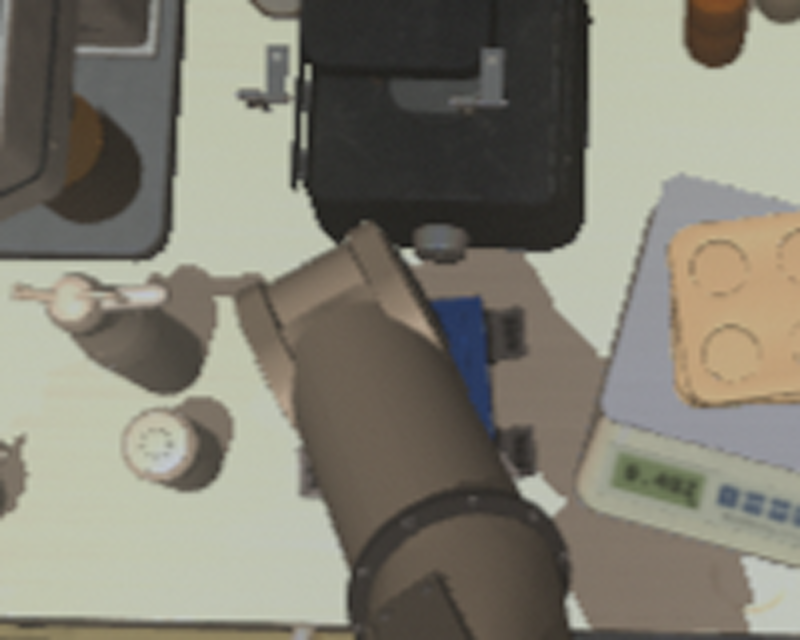

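```bash
python3 - <<'E'
from plan import *
im=cv2.imread("pics/s7.png")
cv2.imwrite("pics/e10.png",cv2.resize(im[195:255,245:310],None,fx=11,fy=9.9,interpolation=cv2.INTER_NEAREST))
im=cv2.imread("pics/t7.png"); cv2.imwrite("pics/e11.png",cv2.resize(im[165:225,250:290],None,fx=9,fy=9,interpolation=cv2.INTER_NEAREST))
E
```

```text
(no output)
```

View pics/e10.png

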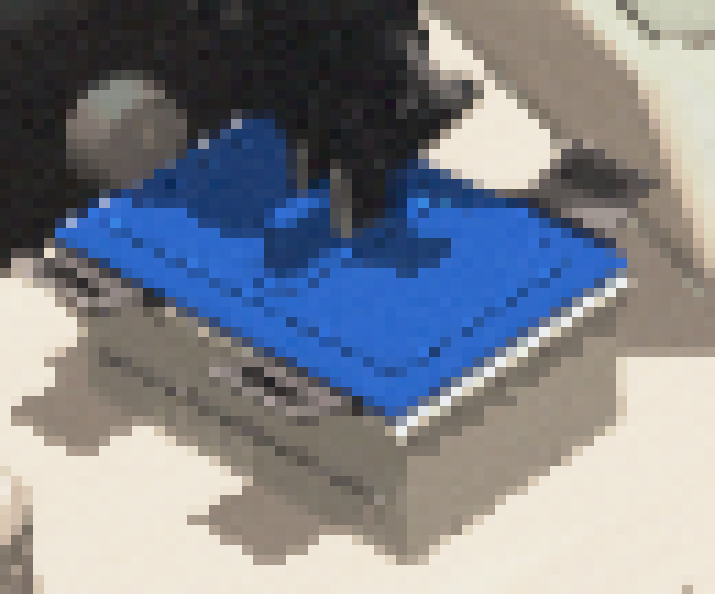

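View pics/e11.png

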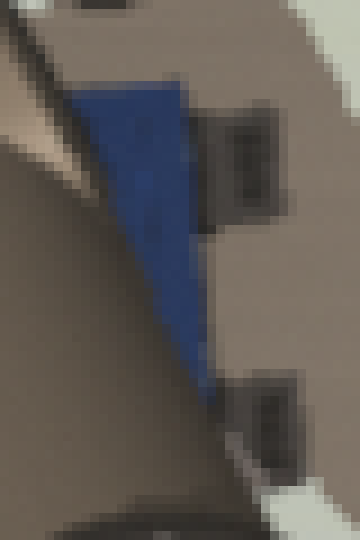

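```bash
sed -e 's/^S=.*/S=np.array([(52,236),(628,262),(393,421)],float)\/[11,9.9]-.5+[245,195]; T=g([(184,82),(208,395),(75,92)],9,(250,165))/' m.py > m3.py; python3 m3.py; python3 - <<'E'
from plan import *
p=[500.1,274.4]
print(proj("top",Ro.from_euler("z",6.7,degrees=True).apply(rect(90,65,80))+[500.1,274.4,0]).round(1))
E
```

```text
lid [503.  276.   81.5   6.8] [-0.47 -0.3   0.05 -0.46  0.03  0.82  0.06  0.09  0.16 -0.11]
[[233.7 178.5]
 [270.8 175.1]
 [274.7 226.1]
 [237.1 229.6]]
```

```bash
python3 - <<'E'
from plan import *
plan([((501,272.4,104.5),Rt(7,0))],grip=0,n=1)
E
```

```text
0 -0.03 -0.08 -0.09 0.11 -0.1 0
1 rows
```

>>> carry_out(
  motion="0 -0.03 -0.08 -0.09 0.11 -0.1 0; 0 0 0 0 0 0 0; 0 0 0 0 0 0 0",
)

```text
t: 10.45
ee_pos: [500.2, 272.1, 103.2]
ee_rot: [-179.9, 0.1, 97.0]
ft_force: [-0.1, 0.5, -6.4]
opening: 10.6
```

>>> carry_out(
  motion="0 0 0.01 0.05 0 0 0; 0 0 0 0 0 0 0",
)

```text
t: 10.62
ee_pos: [500.5, 272.1, 100.8]
ee_rot: [-179.8, 0.1, 97.0]
ft_force: [-2.4, -2.5, 1.6]
opening: 10.8
```

>>> carry_out(
  motion="30 0 0 0 0 0 0; 60 0 0 0 0 0 0; 85 0 0 0 0 0 0; 85 0 0 0 0 0 0; 85 0 0 0 0 0 0; 85 0 0 -0.3 0 0 0; 85 0 0 -0.7 0 0 0; 85 0 0 -0.9 0 0 0",
)

```text
t: 11.28
ee_pos: [498.2, 270.7, 173.7]
ee_rot: [-179.3, 0.4, 97.0]
ft_force: [0.1, 0.2, 0.1]
opening: 85.0
```

```bash
python3 - <<'E'
from plan import *
show()
im=snap("scene","s8"); 
cv2.imwrite("pics/e12.png",cv2.resize(im[195:255,245:310],None,fx=11,fy=9.9,interpolation=cv2.INTER_NEAREST))
im=snap("top","t8"); 
cv2.imwrite("pics/e13.png",cv2.resize(im[165:225,220:290],None,fx=9,fy=9,interpolation=cv2.INTER_NEAREST))
E
```

```text
t 11.28 pos [498.2 270.7 173.7] rot [-179.3    0.4   97. ] q [-41.  18.   7. 109.  -2.  54. -26.] F [0.1 0.2 0.1] op 85.0
```

View pics/e12.png

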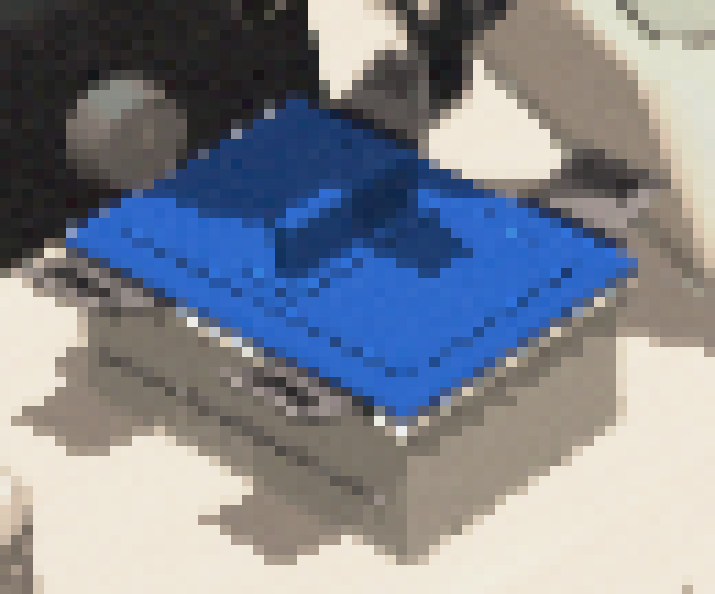

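View pics/e13.png

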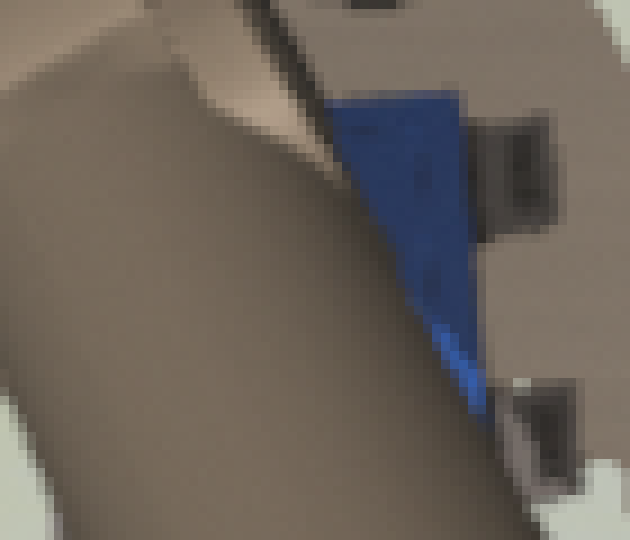

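```bash
sed -e 's/^S=.*/S=np.array([(63,241),(639,263),(403,423)],float)\/[11,9.9]-.5+[245,195]; T=g([(460,92),(483,370),(335,101)],9,(220,165))/' m.py > m4.py; python3 m4.py
```

```text
lid [499.9 273.4  80.3   6.9] [-0.51 -0.48  0.01 -0.3   0.18  0.91  0.09 -0.09  0.08 -0.23]
```

```bash
cat > tri.py <<'E'
from plan import *
def tri(ut,us):
    P=[CM[n]["K"]@np.c_[CM[n]["R"],CM[n]["t"]] for n in("top","scene")]
    X=cv2.triangulatePoints(P[0],P[1],np.array(ut,float).reshape(2,1),np.array(us,float).reshape(2,1)).ravel(); X=X[:3]/X[3]
    print(X.round(0),(proj("top",X)-ut).round(1),(proj("scene",X)-us).round(1))
if __name__=="__main__":
    tri((191,173),(230,198)); tri((153,173),(206,204)); tri((168.5,174),(216,205))
    L=lambda x,y:(Ro.from_euler("z",6.8,degrees=True).apply([x,y,0])+[500,274,0]).round(0)
    for k,v in dict(a=(52,92),c=(-52,-92),b=(52,-92),d=(-52,92)).items(): print(k,L(*v))
    print("shaker", ray("top",(190,211),110).round(0))
E
python3 tri.py; python3 - <<'E'
import cv2
im=cv2.imread("pics/t8.png"); cv2.imwrite("pics/e14.png",cv2.resize(im[155:235,145:225],None,fx=7,fy=7,interpolation=cv2.INTER_CUBIC))
im=cv2.imread("pics/s8.png"); cv2.imwrite("pics/e15.png",cv2.resize(im[180:290,180:300],None,fx=5,fy=5,interpolation=cv2.INTER_CUBIC))
E
```

```text
[559. 446. 256.] [[0.6 0.7]] [[-0.7 -0.2]]
[550. 552. 287.] [[0.5 0.6]] [[-0.6 -0.2]]
[553. 513. 261.] [[0.8 0.9]] [[-0.9 -0.3]]
a [541. 372.   0.]
c [459. 176.   0.]
b [563. 189.   0.]
d [437. 359.   0.]
shaker [460. 486. 110.]
```

View pics/e14.png

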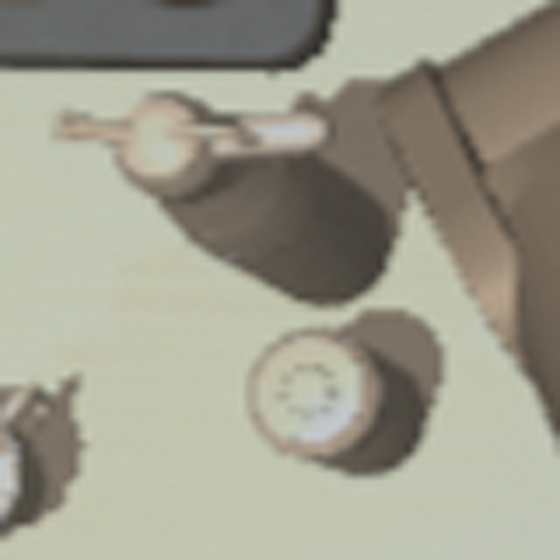

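View pics/e15.png

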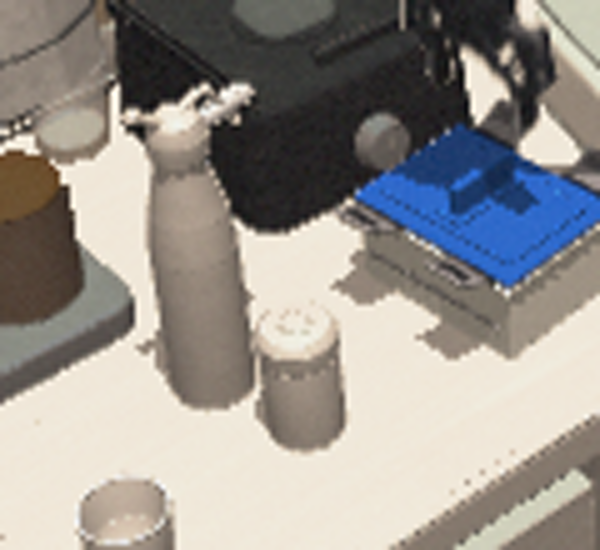

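```bash
cat >> plan.py <<'E'
BOX=np.array([500.,274,80]); BY=6.8
def clip(k,z,th=0,r=93):
    x,y=dict(a=(52,r),b=(52,-r),c=(-52,-r),d=(-52,r))[k]
    return Ro.from_euler("z",BY,degrees=True).apply([x,y,z])+BOX, Rt(BY,0)*Ro.from_euler("y",th,degrees=True)
E
python3 - <<'E'
from plan import *
from tri import tri
print("knob");tri((260,160),(257,208))
plan([((510,290,190),Rt(BY,0)),clip("a",70,15),clip("a",30,15)],grip=0)
E
```

```text
knob
[653. 262.  58.] [[0.6 0.7]] [[-0.7 -0.2]]
0 0.4 0.26 -0.26 -0.02 0.03 0.04; 0 0.49 0.25 0.25 0 0.75 0; 0 0.47 0.25 0.28 0 0.75 0; 0 0.45 0.25 0.31 0 0.75 0; 0 0.43 0.25 0.34 0 0.75 0; 0 -0.13 0 0.48 0 0 0; 0 -0.13 0 0.48 0 0 0
7 rows
```

>>> carry_out(
  motion="0 0.4 0.26 -0.5 0 0 0; 0 0.49 0.25 0.2 0 0.75 0; 0 0.47 0.25 0.25 0 0.75 0; 0 0.45 0.25 0.3 0 0.75 0; 0 0.43 0.25 0.34 0 0.75 0; 0 0 0 0 0 0 0; 0 0 0 0 0 0 0",
)

```text
t: 11.97
ee_pos: [543.8, 377.8, 172.7]
ee_rot: [179.5, -15.8, 97.2]
ft_force: [0.9, -0.1, 0.3]
opening: 0.7
```

```bash
python3 - <<'E'
from plan import *
show()
plan([clip("a",40,15)],grip=0,n=2)
im=snap("scene","s9"); cv2.imwrite("pics/e16.png",cv2.resize(im[100:280,170:330],None,fx=4,fy=4,interpolation=cv2.INTER_CUBIC))
im=snap("top","t9"); cv2.imwrite("pics/e17.png",cv2.resize(im[100:260,150:350],None,fx=4,fy=4,interpolation=cv2.INTER_CUBIC))
E
```

```text
t 11.97 pos [543.8 377.8 172.7] rot [179.5 -15.8  97.2] q [-34.  24.   0. 103. -19.  48. -14.] F [ 0.9 -0.1  0.3] op 0.7
0 -0.24 -0.05 0.62 0.04 -0.08 0.03; 0 -0.23 -0.05 0.62 0.04 -0.08 0.03
2 rows
```

View pics/e16.png

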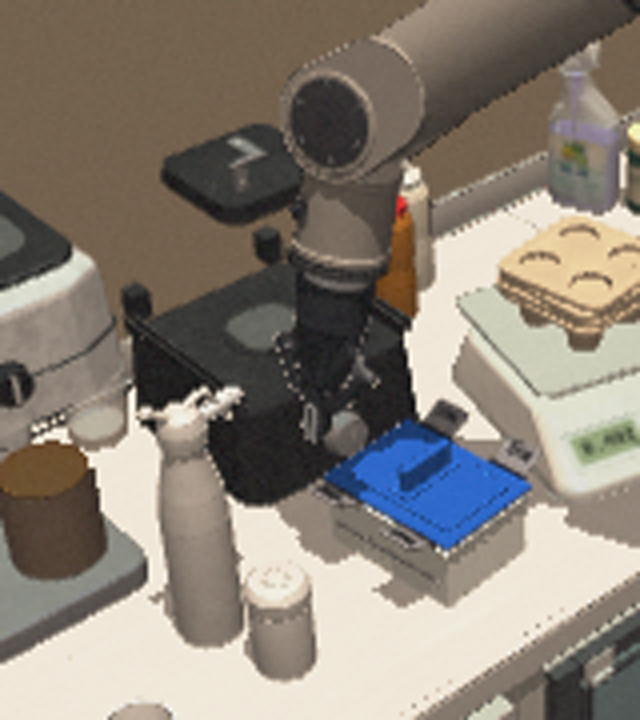

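View pics/e17.png

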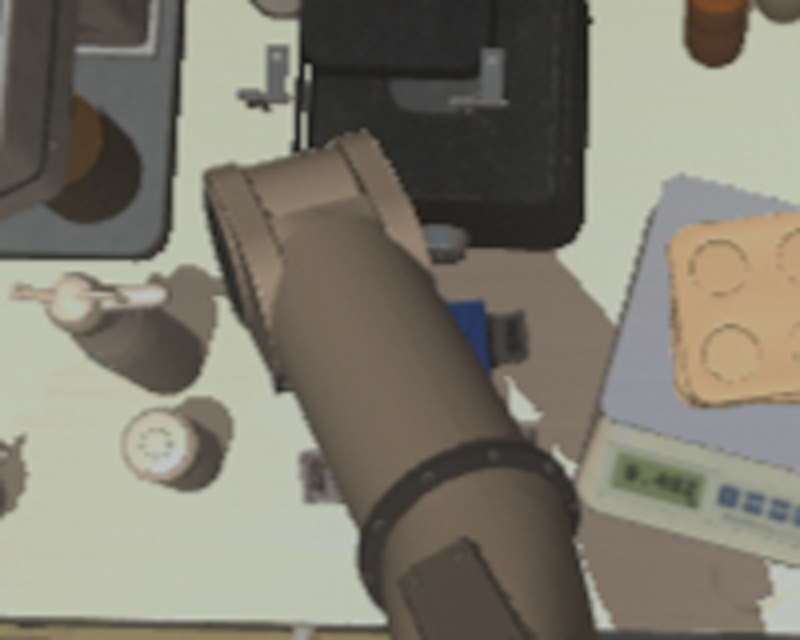

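>>> carry_out(
  motion="0 -0.24 -0.05 0.6 0 -0.08 0; 0 -0.24 -0.05 0.6 0 -0.08 0; 0 0 0 0 0 0 0",
)

```text
t: 12.32
ee_pos: [541.2, 371.6, 124.1]
ee_rot: [179.2, -14.9, 97.3]
ft_force: [-0.1, -1.0, -0.7]
opening: 0.2
```

```bash
python3 - <<'E'
from plan import *
show()
plan([clip("a",20,15),clip("a",-18,15)],grip=0,n=2)
E
```

```text
t 12.32 pos [541.2 371.6 124.1] rot [179.2 -14.9  97.3] q [-34.  26.   0. 105. -19.  42. -12.] F [-0.1 -1.  -0.7] op 0.2
0 -0.07 -0.01 0.29 0.07 0.01 0.05; 0 -0.07 -0.01 0.29 0.07 0.01 0.05; 0 -0.12 0 0.46 0 0 0; 0 -0.12 0 0.46 0 0 0
4 rows
```

>>> carry_out(
  motion="0 -0.07 0 0.29 0.07 0 0.05; 0 -0.07 0 0.29 0.07 0 0.05; 0 -0.08 0 0.29 0 0 0; 0 -0.08 0 0.29 0 0 0",
)

```text
t: 12.65
ee_pos: [543.1, 374.1, 79.6]
ee_rot: [179.7, -15.0, 97.0]
ft_force: [-0.5, 0.0, 1.5]
opening: -0.2
```

>>> carry_out(
  motion="0 -0.12 -0.03 0.25 0 0 0; 0 -0.1 -0.02 0.22 0 0 0; 0 0 0 0 0 0 0; 0 0 0 0 0 0 0",
)

```text
t: 12.98
ee_pos: [541.2, 371.4, 55.1]
ee_rot: [179.7, -15.1, 97.0]
ft_force: [0.0, 1.3, 3.0]
opening: -0.2
```

```bash
python3 - <<'E'
from plan import *
show()
im=snap("scene","s10"); cv2.imwrite("pics/e18.png",cv2.resize(im[180:270,220:320],None,fx=7,fy=6.5,interpolation=cv2.INTER_CUBIC))
E
```

```text
t 12.98 pos [541.2 371.4  55.1] rot [179.7 -15.1  97. ] q [-32.  32.  -2. 107. -22.  36.  -9.] F [0.  1.3 3. ] op -0.2
```

View pics/e18.png

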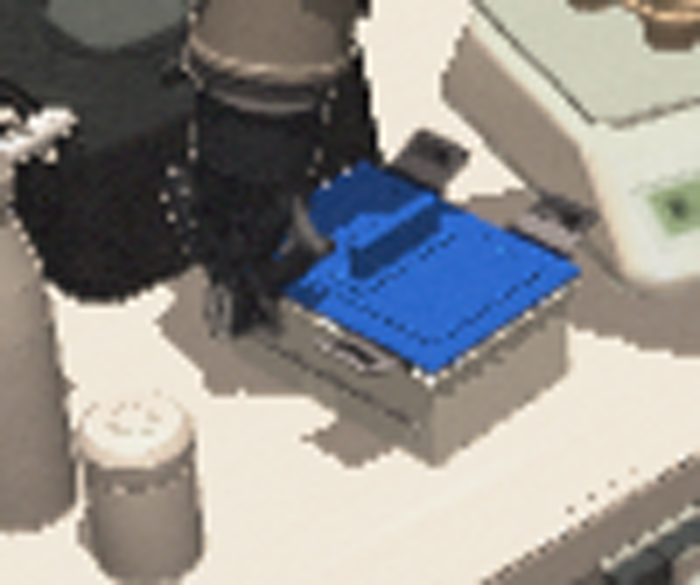

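>>> carry_out(
  motion="0 0.12 0 -0.45 0 0 0; 0 0.2 0 -0.75 0 0 0; 0 0.2 0 -0.75 0 0 0; 0 0.1 0 -0.9 0 0 0; 0 0 0 -0.6 0 0 0",
)

```text
t: 13.45
ee_pos: [538.5, 356.4, 190.8]
ee_rot: [-179.5, -14.7, 96.8]
ft_force: [0.6, -0.7, 0.7]
opening: 0.2
```

```bash
python3 - <<'E'
from plan import *
show()
im=snap("scene","s11"); cv2.imwrite("pics/e19.png",cv2.resize(im[180:270,220:320],None,fx=7,fy=6.5,interpolation=cv2.INTER_CUBIC))
plan([((500,274,225),Rt(BY,0)),clip("c",90,0),clip("c",40,0)],grip=0)
E
```

```text
t 13.45 pos [538.5 356.4 190.8] rot [-179.5  -14.7   96.8] q [-33.  22.   1. 103. -18.  51. -14.] F [ 0.6 -0.7  0.7] op 0.2
0 -0.41 -0.31 -0.3 -0.01 -0.74 0; 0 -0.43 -0.31 -0.28 -0.01 -0.74 0; 0 -0.45 -0.31 -0.25 -0.01 -0.74 0; 0 -0.46 -0.31 -0.22 -0.01 -0.74 0; 0 -0.58 -0.32 0.34 0 0 -0; 0 -0.58 -0.32 0.34 0 0 -0; 0 -0.58 -0.32 0.34 0 0 -0; 0 -0.58 -0.32 0.34 0 0 -0
0 0 0 0.62 0 0 0; 0 0 0 0.62 0 0 0
10 rows
```

View pics/e19.png

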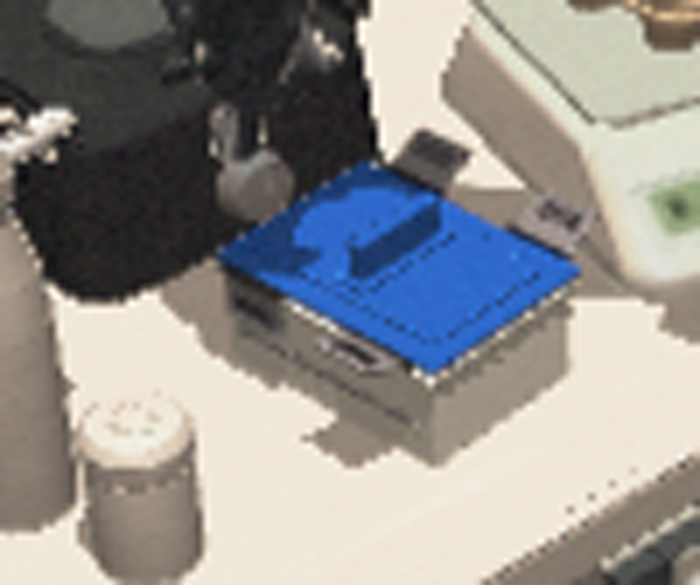

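Clip a now hangs flat against the box wall, seen at about (255,305) in the crop, and the lid is still in place. Next is clip c.

>>> carry_out(
  motion="0 -0.41 -0.31 -0.3 0 -0.74 0; 0 -0.43 -0.31 -0.28 0 -0.74 0; 0 -0.45 -0.31 -0.25 0 -0.74 0; 0 -0.46 -0.31 -0.22 0 -0.74 0; 0 -0.58 -0.32 0.2 0 0 0; 0 -0.58 -0.32 0.2 0 0 0; 0 -0.58 -0.32 0.2 0 0 0; 0 -0.4 -0.2 0.2 0 0 0",
)

```text
t: 14.17
ee_pos: [463.7, 177.4, 196.2]
ee_rot: [179.8, 0.6, 96.9]
ft_force: [1.0, -0.7, 0.2]
opening: 0.3
```

```bash
python3 - <<'E'
from plan import *
show()
plan([clip("c",50,0)],grip=0,n=3)
E
```

```text
t 14.17 pos [463.7 177.4 196.2] rot [179.8   0.6  96.9] q [-36.  10.   8. 117.  -1.  53. -21.] F [ 1.  -0.7  0.2] op 0.3
0 -0.01 -0.04 0.55 0.01 0.04 0.01; 0 -0.01 -0.04 0.55 0.01 0.04 0.01; 0 -0.01 -0.04 0.55 0.01 0.04 0.01
3 rows
```

>>> carry_out(
  motion="0 -0.01 -0.04 0.55 0 0.04 0; 0 -0.01 -0.04 0.55 0 0.04 0; 0 -0.01 -0.04 0.55 0 0.04 0; 0 0 0 0 0 0 0",
)

```text
t: 14.5
ee_pos: [457.1, 168.8, 126.9]
ee_rot: [179.8, 0.1, 96.6]
ft_force: [-1.2, -0.6, -1.7]
opening: -0.2
```

```bash
python3 - <<'E'
from plan import *
show()
plan([clip("c",-20,0)],grip=0,n=6)
im=snap("scene","s12"); cv2.imwrite("pics/e20.png",cv2.resize(im[170:270,235:335],None,fx=6,fy=6,interpolation=cv2.INTER_CUBIC))
E
```

```text
t 14.5 pos [457.1 168.8 126.9] rot [1.798e+02 1.000e-01 9.660e+01] q [-35.  14.   8. 122.  -3.  44. -19.] F [-1.2 -0.6 -1.7] op -0.2
0 0.03 0.01 0.28 0.01 0 -0.01; 0 0.03 0.01 0.28 0.01 0 -0.01; 0 0.03 0.01 0.28 0.01 0 -0.01; 0 0.03 0.01 0.28 0.01 0 -0.01; 0 0.03 0.01 0.28 0.01 0 -0.01; 0 0.03 0.01 0.28 0.01 0 -0.01
6 rows
```

View pics/e20.png

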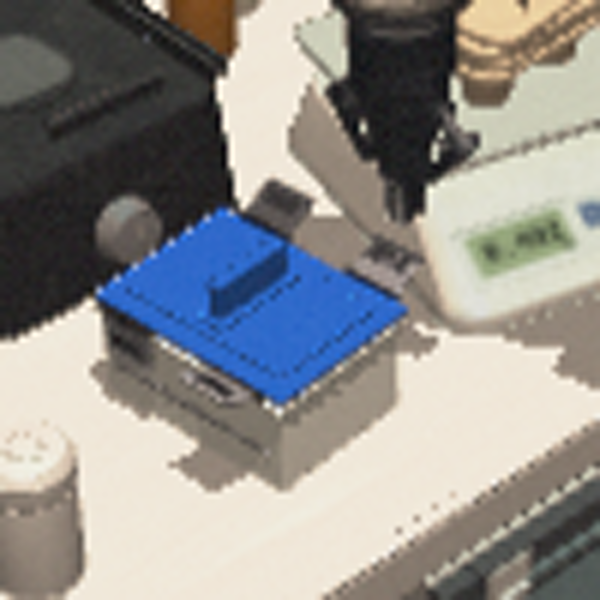

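>>> carry_out(
  motion="0 0.1 0.01 0.28 0 0 0; 0 0.05 0.01 0.28 0 0 0; 0 0.02 0.01 0.28 0 0 0; 0 0.01 0.01 0.28 0 0 0",
)

```text
t: 14.88
ee_pos: [462.3, 177.9, 86.6]
ee_rot: [179.4, -0.1, 96.6]
ft_force: [-0.6, -0.8, 2.9]
opening: -0.2
```

```bash
python3 - <<'E'
from plan import *
show()
plan([clip("c",-18,0)],grip=0,n=2)
E
```

```text
t 14.88 pos [462.3 177.9  86.6] rot [ 1.794e+02 -1.000e-01  9.660e+01] q [-35.  19.   7. 123.  -4.  38. -19.] F [-0.6 -0.8  2.9] op -0.2
0 -0.03 -0.04 0.31 0.06 -0.01 -0.02; 0 -0.03 -0.04 0.31 0.06 -0.01 -0.02
2 rows
```

>>> carry_out(
  motion="0 -0.05 -0.05 0.31 0.06 0 0; 0 -0.03 -0.04 0.31 0.06 0 0; 0 0 0 0 0 0 0; 0 0 0 0 0 0 0",
)

```text
t: 15.22
ee_pos: [459.0, 174.3, 58.3]
ee_rot: [-179.9, -0.0, 96.6]
ft_force: [0.2, 1.3, 0.5]
opening: -0.2
```

>>> carry_out(
  motion="0 -0.03 0 -0.5 0 0 0; 0 0 0 -0.8 0 0 0; 0 0 0 -0.8 0 0 0; 0 0 0.5 -0.6 0 0 0; 0 0 0.8 -0.1 0 0 0",
)

```text
t: 15.63
ee_pos: [506.6, 177.3, 173.7]
ee_rot: [-179.5, 0.1, 96.7]
ft_force: [2.2, 1.2, 0.5]
opening: 0.0
```

```bash
python3 - <<'E'
from plan import *
show()
im=snap("scene","s13"); cv2.imwrite("pics/e21.png",cv2.resize(im[170:270,235:335],None,fx=6,fy=6,interpolation=cv2.INTER_CUBIC))
im=snap("top","t13"); cv2.imwrite("pics/e22.png",cv2.resize(im[150:250,215:315],None,fx=6,fy=6,interpolation=cv2.INTER_CUBIC))
plan([clip("b",40,0)],grip=0)
E
```

```text
t 15.63 pos [506.6 177.3 173.7] rot [-1.795e+02  1.000e-01  9.670e+01] q [-34.  16.   9. 113.  -3.  52. -16.] F [2.2 1.2 0.5] op 0.0
0 0.04 0.45 0.43 -0.03 0.01 -0.01; 0 0.04 0.45 0.43 -0.03 0.01 -0.01; 0 0.03 0.44 0.43 -0.03 0.01 -0.01
3 rows
```

View pics/e21.png

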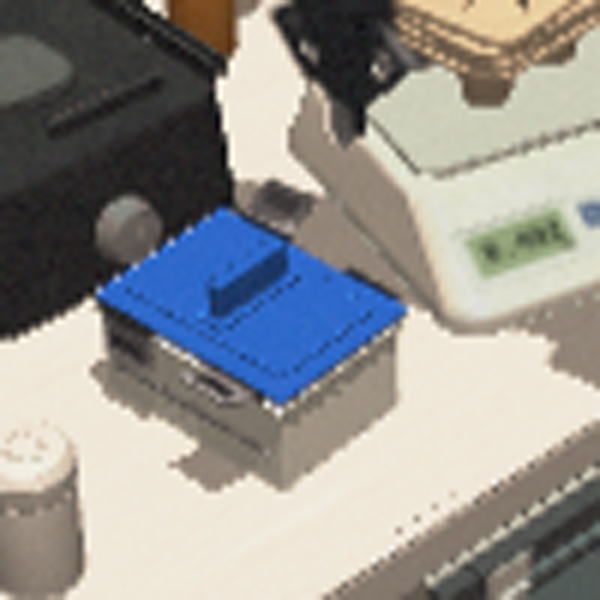

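View pics/e22.png

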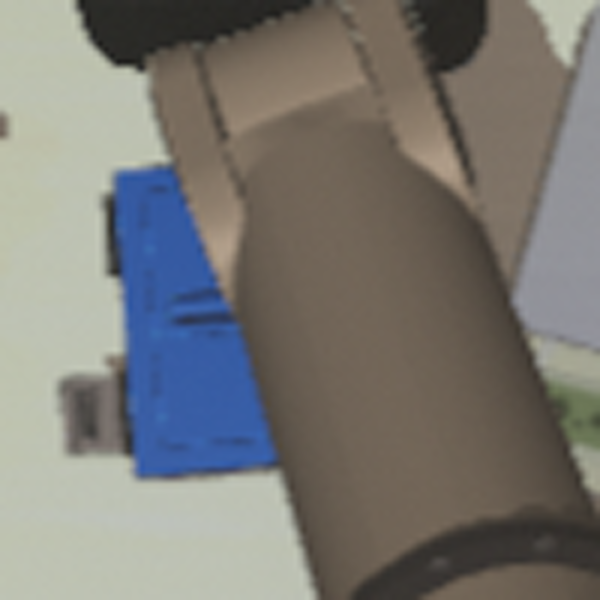

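>>> carry_out(
  motion="0 0.04 0.45 0.3 0 0 0; 0 0.04 0.45 0.4 0 0 0; 0 0.03 0.4 0.4 0 0 0; 0 0 0 0 0 0 0",
)

```text
t: 16.07
ee_pos: [564.3, 188.3, 128.4]
ee_rot: [-179.8, 0.0, 96.6]
ft_force: [-1.4, -0.7, -0.2]
opening: 0.0
```

```bash
python3 - <<'E'
from plan import *
show()
plan([clip("b",10,0),clip("b",-18,0)],grip=0,n=2)
im=snap("scene","s14"); cv2.imwrite("pics/e23.png",cv2.resize(im[170:270,235:335],None,fx=6,fy=6,interpolation=cv2.INTER_CUBIC))
E
```

```text
t 16.07 pos [564.3 188.3 128.4] rot [-179.8    0.    96.6] q [-32.  24.   9. 108.  -5.  49. -14.] F [-1.4 -0.7 -0.2] op 0.0
0 -0 -0.02 0.48 -0.02 0 -0.02; 0 -0 -0.02 0.48 -0.02 0 -0.02; 0 0 0 0.35 0 0 0; 0 0 0 0.35 0 0 0
4 rows
```

View pics/e23.png

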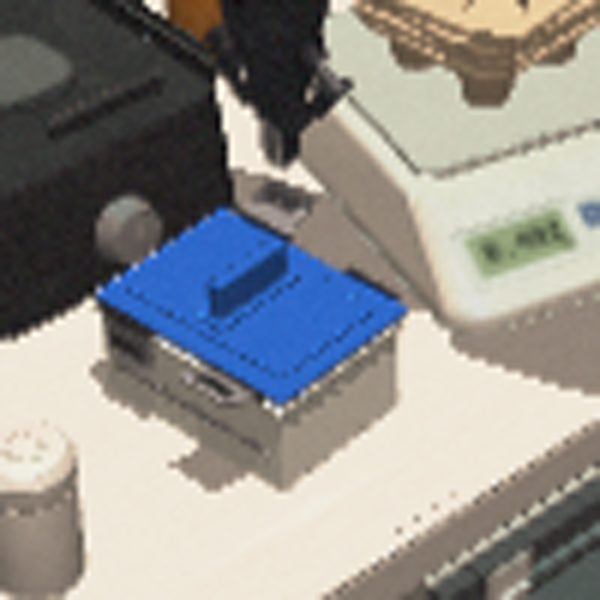

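>>> carry_out(
  motion="0 0 -0.02 0.3 0 0 0; 0 0 -0.02 0.3 0 0 0; 0 0 0 0.3 0 0 0; 0 0 0 0.28 0 0 0; 0 -0.02 -0.02 0.28 0 0 0; 0 0 0 0.2 0 0 0; 0 0 0 0 0 0 0; 0 0 0 0 0 0 0",
)

```text
t: 16.78
ee_pos: [558.2, 186.2, 57.8]
ee_rot: [-179.7, 0.0, 96.6]
ft_force: [-0.1, -0.3, 0.3]
opening: -0.1
```

>>> carry_out(
  motion="0 -0.03 0 -0.5 0 0 0; 0 0 0 -0.8 0 0 0; 0 0 0 -0.8 0 0 0; 0 0 0 -0.8 0 0 0; 0 0.3 -0.3 -0.5 0 0.3 0",
)

```text
t: 17.2
ee_pos: [544.2, 193.6, 194.8]
ee_rot: [-179.2, -1.2, 96.5]
ft_force: [-0.2, 0.2, -0.4]
opening: -0.6
```

```bash
python3 - <<'E'
from plan import *
show()
im=snap("scene","s15"); cv2.imwrite("pics/e24.png",cv2.resize(im[170:270,235:335],None,fx=6,fy=6,interpolation=cv2.INTER_CUBIC))
plan([((495,275,205),Rt(BY,0)*Ro.from_euler("y",8,degrees=True)),clip("d",70,15),clip("d",45,15)],grip=0)
E
```

```text
t 17.2 pos [544.2 193.6 194.8] rot [-179.2   -1.2   96.5] q [-33.  18.   9. 107.  -5.  56. -15.] F [-0.2  0.2 -0.4] op -0.6
0 0.7 -0.32 -0.04 -0.04 0.43 -0.02; 0 0.7 -0.32 -0.01 -0.04 0.43 -0.02; 0 0.7 -0.32 0.01 -0.04 0.43 -0.02; 0 0.52 -0.29 0.42 0 0.35 0; 0 0.5 -0.29 0.44 0 0.35 0; 0 0.49 -0.29 0.45 0 0.35 0; 0 0.48 -0.29 0.47 0 0.35 0; 0 -0.16 0 0.6 0 0 0
8 rows
```

View pics/e24.png

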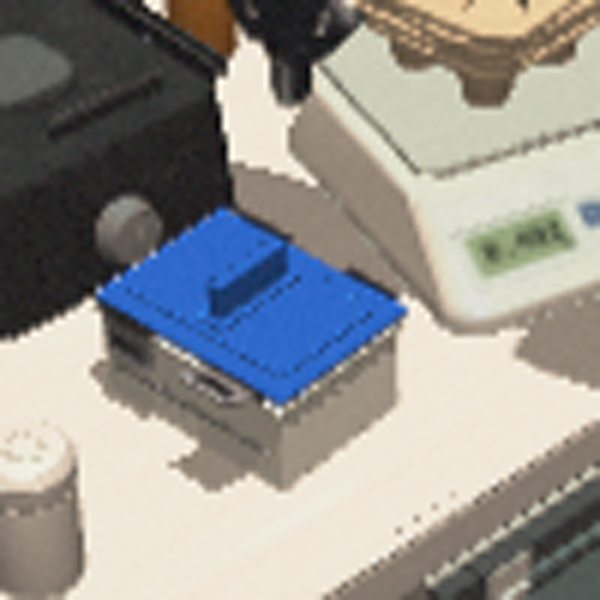

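>>> carry_out(
  motion="0 0.6 -0.32 -0.1 0 0.43 0; 0 0.7 -0.32 -0.05 0 0.43 0; 0 0.7 -0.32 0 0 0.43 0; 0 0.52 -0.29 0.3 0 0.35 0; 0 0.5 -0.29 0.35 0 0.35 0; 0 0.49 -0.29 0.35 0 0.35 0; 0 0.4 -0.25 0.35 0 0.35 0; 0 0 0 0 0 0 0",
)

```text
t: 17.92
ee_pos: [438.3, 358.5, 178.5]
ee_rot: [180.0, -16.0, 96.5]
ft_force: [0.0, 0.7, -0.5]
opening: -0.1
```

```bash
python3 - <<'E'
from plan import *
show()
plan([clip("d",45,15)],grip=0,n=3)
E
```

```text
t 17.92 pos [438.3 358.5 178.5] rot [180.  -16.   96.5] q [-38.  14.   0. 115. -20.  44. -17.] F [ 0.   0.7 -0.5] op -0.1
0 -0.11 -0.01 0.43 0.01 -0.06 -0.02; 0 -0.11 -0.01 0.43 0.01 -0.06 -0.02; 0 -0.1 -0.01 0.43 0.01 -0.06 -0.02
3 rows
```

>>> carry_out(
  motion="0 -0.11 -0.01 0.43 0 -0.06 0; 0 -0.11 -0.01 0.43 0 -0.06 0; 0 -0.1 -0.01 0.43 0 -0.06 0; 0 0 0 0 0 0 0",
)

```text
t: 18.25
ee_pos: [437.7, 360.5, 125.8]
ee_rot: [179.8, -15.1, 96.6]
ft_force: [-1.2, -1.4, -0.7]
opening: 0.3
```

```bash
python3 - <<'E'
from plan import *
show()
plan([clip("d",15,15),clip("d",-19,15)],grip=0,n=3)
im=snap("scene","s16"); cv2.imwrite("pics/e25.png",cv2.resize(im[150:280,190:320],None,fx=4.5,fy=4.5,interpolation=cv2.INTER_CUBIC))
E
```

```text
t 18.25 pos [437.7 360.5 125.8] rot [179.8 -15.1  96.6] q [-38.  19.  -0. 117. -21.  37. -16.] F [-1.2 -1.4 -0.7] op 0.3
0 -0.07 -0 0.25 0.02 -0.01 -0.01; 0 -0.07 -0 0.25 0.02 -0.01 -0.01; 0 -0.07 -0 0.25 0.02 -0.01 -0.01; 0 -0.07 0 0.27 0 0 0; 0 -0.07 0 0.27 0 0 0; 0 -0.07 0 0.27 0 0 0
6 rows
```

View pics/e25.png

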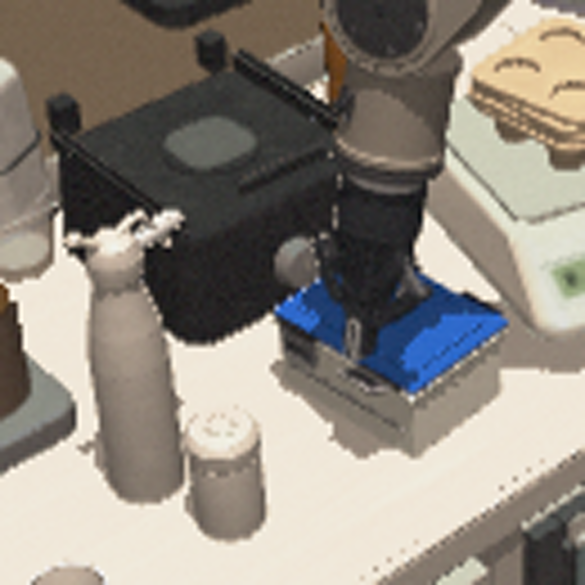

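The fingertips are just above clip d, clear of the shaker and siphon. Pressing now.

>>> carry_out(
  motion="0 -0.07 0 0.27 0 0 0; 0 -0.07 0 0.27 0 0 0; 0 -0.07 0 0.27 0 0 0; 0 -0.07 0 0.27 0 0 0; 0 -0.09 -0.02 0.27 0 0 0; 0 -0.08 0 0.25 0 0 0; 0 0 0 0 0 0 0; 0 0 0 0 0 0 0",
)

```text
t: 18.97
ee_pos: [441.0, 360.3, 58.2]
ee_rot: [179.5, -15.3, 96.5]
ft_force: [-0.0, -0.4, 0.5]
opening: -0.2
```

```bash
python3 - <<'E'
from plan import *
show()
print(clip("d",-20,15)[0])
E
```

```text
t 18.97 pos [441.  360.3  58.2] rot [179.5 -15.3  96.5] q [-36.  25.  -3. 119. -24.  29. -11.] F [-0.  -0.4  0.5] op -0.2
[437.35422453 360.1887859   60.        ]
```

Next I retract and move the arm well away, so both cameras can see the box.

>>> carry_out(
  motion="0 0.12 0 -0.45 0 0 0; 0 0.2 0 -0.75 0 0 0; 0 0.2 0 -0.75 0 0 0; 0 0.1 0 -0.9 0 0 0; 0 -0.2 0 -0.8 0 -0.5 0; 0 -0.7 0 -0.5 0 -0.6 0; 0 -0.9 0 0 0 -0.6 0; 0 -0.9 0 0 0 -0.6 0",
)

```text
t: 19.63
ee_pos: [453.9, 234.9, 216.7]
ee_rot: [179.4, -3.5, 96.6]
ft_force: [1.1, 0.0, -2.1]
opening: 0.2
```

>>> carry_out(
  motion="0 -0.9 0.1 0 0 -0.6 0; 0 -0.9 0.1 0 0 0 0; 0 -0.9 0.1 0 0 0 0; 0 -0.9 0 0 0 0 0; 0 -0.9 0 0 0 0 0; 0 -0.9 0 0 0 0 0; 0 -0.5 0 0 0 0 0; 0 0 0 0 0 0 0",
)

```text
t: 20.3
ee_pos: [494.8, -13.2, 219.6]
ee_rot: [178.9, -0.2, 96.5]
ft_force: [-0.9, -0.9, 0.3]
opening: -0.0
```

```bash
python3 - <<'E'
from plan import *
show()
im=snap("scene","s17"); cv2.imwrite("pics/e26.png",cv2.resize(im[180:280,200:320],None,fx=6.5,fy=6,interpolation=cv2.INTER_CUBIC))
im=snap("top","t17"); cv2.imwrite("pics/e27.png",cv2.resize(im[150:250,150:290],None,fx=5.5,fy=5.5,interpolation=cv2.INTER_CUBIC)); cv2.imwrite("pics/e28.png",im)
cv2.imwrite("pics/e29.png",cv2.resize(im[165:240,225:285],None,fx=8,fy=8,interpolation=cv2.INTER_NEAREST))
E
```

```text
t 20.3 pos [494.8 -13.2 219.6] rot [178.9  -0.2  96.5] q [-22.   7.  18. 117.  -3.  55.   4.] F [-0.9 -0.9  0.3] op -0.0
```

View pics/e26.png

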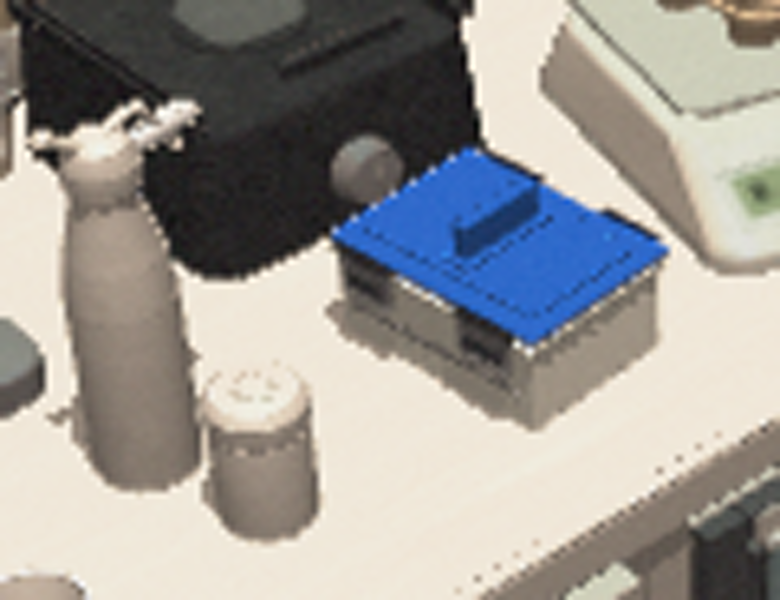

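View pics/e27.png

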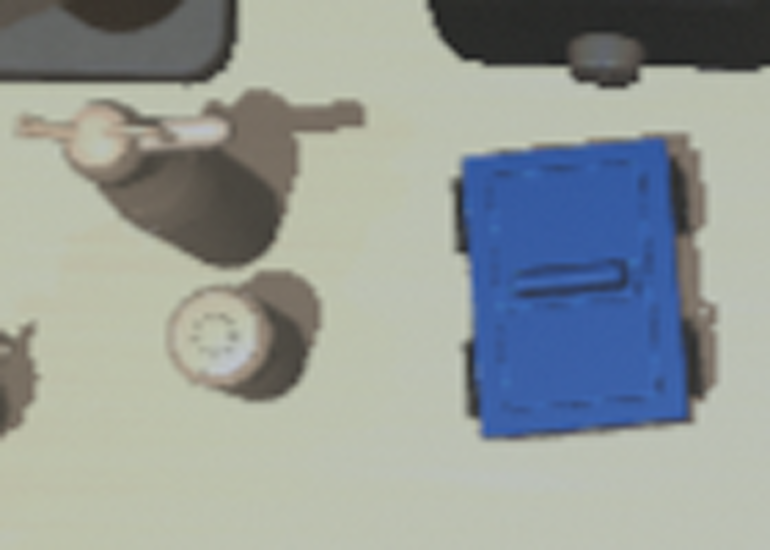

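View pics/e28.png

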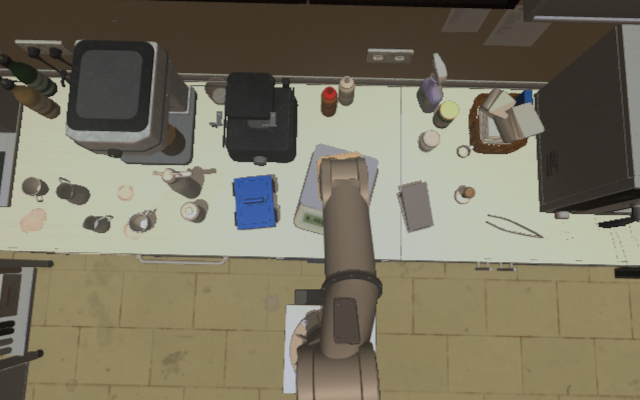

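```bash
python3 - <<'E'
from plan import *
im=cv2.imread("pics/t17.png"); hsv=cv2.cvtColor(im,cv2.COLOR_BGR2HSV)
m=((hsv[:,:,0]>100)&(hsv[:,:,0]<125)&(hsv[:,:,1]>110)).astype(np.uint8)*255; m[:,:225]=0; m[:,290:]=0; m[:170]=0
sub=(cv2.resize(m,None,fx=4,fy=4)>127).astype(np.uint8)
c=(quad_from_mask(sub)+.5)/4-.5
q0=proj("top",Ro.from_euler("z",6.8,degrees=True).apply(rect(90,65,8))+[500,274,80])
q=lines_quad(c,q0); 
r=least_squares(lambda p:(proj("top",Ro.from_euler("z",p[2],degrees=True).apply(rect(90,65,88))+[p[0],p[1],0])-q).ravel(),[500,274,6.8]); print("lid",r.x.round(2),r.fun.round(2))
L=Ro.from_euler("z",r.x[2],degrees=True); o=np.array([r.x[0],r.x[1],80])
def flap(x,s,ang):
    e=.43-ang; d=np.array([0,s*np.cos(e),np.sin(e)]); h=np.array([x,s*69,5.])
    return L.apply([h+[22,0,0],h-[22,0,0],h-[22,0,0]+36*d,h+[22,0,0]+36*d])+o
for n,src,crop,k in(("top","t17",(225,290,165,240),8),("scene","s17",(245,310,195,265),8)):
    x0,x1,y0,y1=crop; I=cv2.resize(cv2.imread(f"pics/{src}.png")[y0:y1,x0:x1],None,fx=k,fy=k,interpolation=cv2.INTER_CUBIC)
    J=I.copy()
    for x in(52,-52):
        for s in(1,-1):
            p=(proj(n,flap(x,s,2.0))-[x0,y0]+.5)*k; cv2.polylines(J,[np.round(p*8).astype(int)],True,(0,0,255),1,cv2.LINE_AA,3)
    cv2.imwrite(f"pics/f_{n}.png",np.hstack([I,J])[:, :1100] if False else cv2.resize(np.hstack([I,J]),(800,int(800*I.shape[0]/I.shape[1]/2))))
E
```

```text
lid [500.64 273.53   7.1 ] [-0.09 -0.43 -0.04 -0.42  0.21  0.45 -0.09  0.36]
```

View pics/f_top.png

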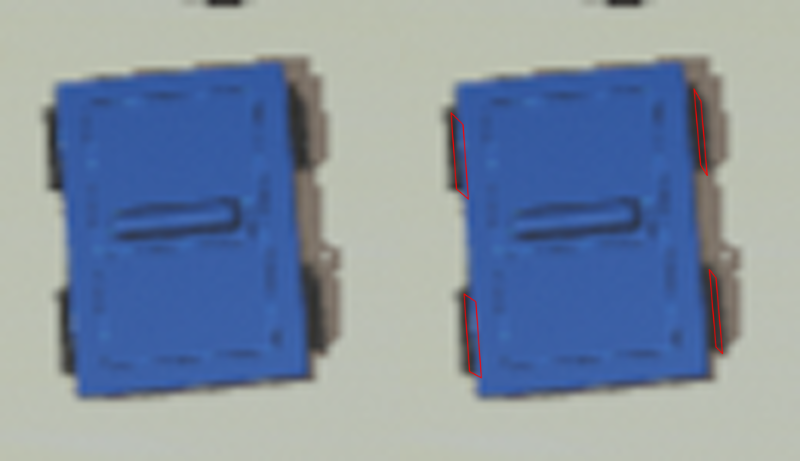

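View pics/f_scene.png

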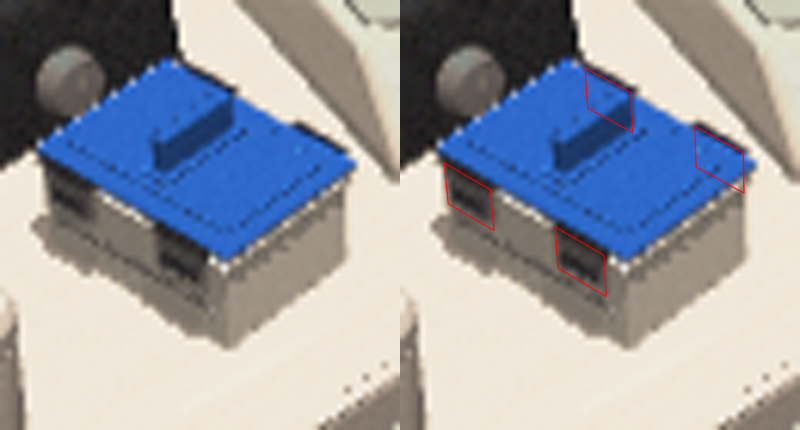

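>>> carry_out(
  motion="0 0 0 -0.6 0 0 0; 0 0 0 -0.6 0 0 0; 0 0 0 0 0 0 0; 0 0 0 0 0 0 0",
)

```text
t: 20.73
ee_pos: [493.1, -5.6, 269.2]
ee_rot: [179.0, -0.3, 96.9]
ft_force: [-0.0, -0.0, -0.8]
opening: -0.3
```

```bash
python3 - <<'E'
from plan import *
show(); 
a=cv2.imread("pics/top0.png"); b=cv2.imread("pics/t17.png")
d=cv2.absdiff(a,b).max(2)
for n,(x0,x1,y0,y1) in dict(siphon=(150,186,160,185),shaker=(178,196,200,224),tamper=(452,480,183,207)).items(): print(n,"mean/max pixel change",d[y0:y1,x0:x1].mean().round(1),d[y0:y1,x0:x1].max())
print(robot.close_job())
E
```

```text
t 20.73 pos [493.1  -5.6 269.2] rot [179.   -0.3  96.9] q [-23.   4.  17. 114.  -2.  61.   2.] F [-0.  -0.  -0.8] op -0.3
siphon mean/max pixel change 1.0 3
shaker mean/max pixel change 1.1 3
tamper mean/max pixel change 1.0 4
the job is handed in; nothing more can be done
None
```

I set the lid on the cup box with all clips open and snapped them down crosswise: a, then c diagonally opposite, then b, then d. The job was handed in at 20.7 s.

**Placing:** I gripped the fin square to the slope, levelled the lid on the way over and lowered it onto the rim. My first lowering left it about 3 mm too far in x, so I lifted it slightly, shifted it back and set it down again before releasing.

**Last checks:**
- **Lid:** it measured x 500.6, y 273.5 mm at a yaw of 7.1°. The box measured 500.1, 274.4 mm at 6.7°, so they agree to about 1 mm and 0.4°.
- **Clips:** all four appear where the shut position predicts. Clips b and c are mostly hidden behind the lid in the scene view, so they were confirmed mainly from the top view and from no longer sticking out.
- **Siphon, shaker and tamper:** unchanged in the top view between the first and last pictures, with only camera-noise differences.
- **Arm:** it ended clear of everything, with about 0 N at the wrist.

No check failed or disagreed.

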